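Sort tagged leg castings into sloping photo cradles and trip the pedal

ROBOT

A 6-joint arm with a two-finger parallel gripper is mounted at the origin on the work surface. World frame = base frame: x ahead of the robot, y to its left, z up, the work surface at z = 0. Lengths are in m, angles in rad, forces in N, time in s.
With the tool pointing down it reaches from about 0.325 to 0.875 m from the base axis. Payload 4.4 kg.
Tool frame: the origin (TCP) lies at the very end of the fingers, on their centre line; the grasp point (between the pads) lies 19 mm behind it; z points along the fingers, y is the line along which they close (so a half turn about z gives the same grasp; the last joint's range is limited). The gripper opens to 85 mm and grips with 20 to 120 N. Pads are 22 mm wide; open, the fingers measure 114 mm over their backs; the gripper's body (76 mm by 85 mm) begins 54 mm behind the grasp point. The pads swing forward as they close: fully open they stand 13 mm farther back than shut.
Start: joints at [-1.448, 0.207, 1.542, -0, 1.393, -0.15], TCP at [0.155, -0.554, 0.231] pointing down, gripper open.
Joint ranges: [-2.73, 2.73], [-0.86, 2.22], [0.23, 2.46], [-1.11, 4.25], [0.08, 2.63], [-2.82, 2.82]. Speed limits (rad/s): [2.79, 2.79, 3.14, 3.14, 3.14, 3.14].

INTERFACE

Orientations are given as a unit quaternion [x, y, z, w].
In Python, from plant import * gives the robot as it stands. The module is installed in compiled form; this text tells all that it offers.
- The arm moves only by the tool play_rows, never from a script. Its argument "commands" is a list that holds one entry, the list of rows, each a list of 5 numbers: the closure, from 0 (fully open) to 1 (shut), then the shift along the world's x, y, z in cm, then the turn about the world's z in rad. In form: [[[claw, dx, dy, dz, turn], ...]]. A call has 1 to 12 rows; each row is the pose to reach, as a shift and turn from the pose commanded when the call began; what a row does not reach only later rows make up. A row lasts 1/12 s, in which the tool goes at most 41.7 mm and 7.16 degrees, less where a joint would pass 70% of its speed; a pose out of reach is approached as far as the arm can. A call with a gripper value outside its range is refused whole. The fingers move at their own pace and stop on an object; "newtons" is the grip in N (left out, the last holds). Time passes only in rows, so rows that repeat a pose let the fingers close. It gives the time, the measured TCP pose, the force, the opening and the grip force at its end, in the units of the state.
- read_state(): the state, without advancing time (a new reading comes with each control period).
- read_camera(name): name is "scene" or "top" or "wrist"; returns a dict with "pixels" (480x640x3 uint8, red, green, blue), "z_map" (480x640 float32, m along the optical axis (not along the pixel's ray), 0 where there is no reading), "camera_matrix" (3x3 intrinsics, pixels), "dist_coeffs" ([k1, k2, p1, p2, k3] as OpenCV has them; the pictures are not rectified), "world_to_cam" (4x4, takes a point from world to camera coordinates); the wrist camera has in their place "tool_from_camera" (4x4, takes a point from camera to tool coordinates, whose origin is the TCP and whose axes are the flange's). Camera axes: x right, y down, z forward; pixel columns grow to the right and rows downward; lengths in m; the calibration is good to about 2 mm. A picture is of the moment at which its call begins: read the wrist's pose just before it.
- hand_in(): hands the job in; it is judged then, once.
Trained networks look in a picture, given as the dict that the camera call returned (one of the last four; its "shot" number tells which), for a name from the list of things; names that differ only in an ending like _2 or _b are one class to them, and where a whole thing is asked for, a point or a joint stands for the part that bears it (a point fixed in the world has none). Each returns a list of dicts, best first, with "p" (0 to 1); they miss things now and then, are a little off and sometimes report something else, mostly with a low value. They report only what shows in the picture. A call takes as long as a camera call. They do not tell look-alikes from the thing itself.
- search_frame(picture, name): "rect" ([left, top, right, bottom] in pixels, round what is visible of it).
- masks_of(picture, name): "mask" (480x640 bool, what is visible of it) and "rect" ([left, top, right, bottom] in pixels, round what is visible of it).
- tip_of(picture, name): "at" ([column, row] in pixels: a listed point, or the origin of a listed thing).
The state is a dict: "clock": time; "joint_pos": joint angles; "dq": joint speeds; "tau": joint torques, N m; "ee_pos": TCP position; "eef_rot": TCP orientation; "ft_force": force on the tool from outside, world axes, zero at the start; "wrist_torque": the same for the moment, N m; "finger_gap": finger opening in m; "finger_force": force on a finger pad.
Only numpy, scipy, OpenCV 4.12 (cv2) and the standard library are available. Lean on these libraries where they do the work, as an engineer would, in place of code of your own. Each camera call takes 0.05 s, during which the arm holds its last target. There are 200 camera calls.

TASK

Sort the two tagged yellow leg castings: lay the green-tagged one in the green (pass) cradle and the red-tagged one in the red (reject) cradle, each flat on the sloping floor with its tag facing out and its boot end pushed fully home against the low lip, without bumping the light bars above. Only when both are home, press the blue pedal right down to its stop for a moment to take the record picture, then let it come back up. Leave the untagged casting and the two jars where they are.

Things in the scene. Friction and masses are not known exactly. Their poses are not given: they have to be found in the camera images.
- green_casting: yellow resin lower leg of a model robot, lying on its back, green tag 46 x 26 mm on top of the shin (pass). 130 mm long (its x). Boot block at the -x end 34 long, 44 wide, 40 high; shin (grip here, across y) x -31 to 31, 36 wide, 30 high; knee block at the +x end 34 long, 40 wide, 36 high. 180 g. Origin: centre of underside, z up. Starts flat, boot roughly towards the robot.
- red_casting: yellow resin lower leg of a model robot, lying on its back, red tag 46 x 26 mm on top of the shin (reject). 130 mm long (its x). Boot block at the -x end 34 long, 44 wide, 40 high; shin (grip here, across y) x -31 to 31, 36 wide, 30 high; knee block at the +x end 34 long, 40 wide, 36 high. 180 g. Origin: centre of underside, z up. Starts flat, boot roughly towards the robot.
- plain_casting: yellow resin lower leg of a model robot, lying on its back, no tag: bystander, leave alone. 130 mm long (its x). Boot block at the -x end 34 long, 44 wide, 40 high; shin (grip here, across y) x -31 to 31, 36 wide, 30 high; knee block at the +x end 34 long, 40 wide, 36 high. 180 g. Origin: centre of underside, z up. Starts flat, boot roughly towards the robot.
- green_casting_foot (a point): centre of the lower edge of the green-tagged casting's boot end face (65 mm from its origin towards its -x)
- red_casting_foot (a point): the same point on the red-tagged casting
- pass_cradle: fixed white cradle with green lip, rails, strip; floor rises away from the robot at 28 deg. Origin: on the floor, mid-width, at the lip's inner face, the low end, 50 above desk; x up the slope, y across, z off the floor. Floor 142 x 84 mm; lip 8 thick, 18 high. Rails 12 high, 52 apart inside, at x 0-28 and 108-136; open between for fingers. Seated casting: boot end on lip, axes along the cradle's.
- reject_cradle: fixed white cradle with red lip, rails, strip; floor rises away from the robot at 28 deg. Origin: on the floor, mid-width, at the lip's inner face, the low end, 50 above desk; x up the slope, y across, z off the floor. Floor 142 x 84 mm; lip 8 thick, 18 high. Rails 12 high, 52 apart inside, at x 0-28 and 108-136; open between for fingers. Seated casting: boot end on lip, axes along the cradle's.
- pass_lamp: black light bar fixed over the pass cradle, 110 mm long (y), 18 wide, 16 high; origin: its centre, 241 above the desk, plumb above the cradle floor 84 up the slope. A 12 mm arm runs back (+x) 99 mm to a post. No room for an upright gripper over a seated casting. Not to be bumped.
- reject_lamp: black light bar fixed over the reject cradle, 110 mm long (y), 18 wide, 16 high; origin: its centre, 241 above the desk, plumb above the cradle floor 84 up the slope. A 12 mm arm runs back (+x) 99 mm to a post. No room for an upright gripper over a seated casting. Not to be bumped.
- pedal (a joint): hinge of the blue pedal (rad): 0 = up, 0.24 = down on its stop. A spring holds it up; about 4 N at the pad starts it, about 8 N brings it to the stop.
- pedal_pad (a point): where to press: on top of the blue pedal plate, mid-width, 25 mm from its free (robot-side) edge, 90 from the hinge to its +x; 54 above the desk when up, 33 when down. Plate 115 x 74 mm on a black base 150 x 100. While the pedal is up the point's x points level towards the hinge, y across.
- pigment_jar: small yellow jar with orange cap, 52 mm across, 62 high; bystander. Origin: centre of the underside.
- putty_jar: white jar with metal cap, 72 mm across, 85 high; bystander. Origin: centre of the underside.
Mind the look-alikes: they are no part of the job. What is meant by the part that bears pedal is not purple, and is the smaller of those in its own colour.

How it is judged:
On the way, in this order (a step that is already met when the one before it is completed fails the run):
1. both tagged castings lie home in their own cradles, let go (x of green_casting_foot in the frame of pass_cradle between -0.004 and 0.004 m and y of green_casting in the frame of pass_cradle between -0.007 and 0.007 m and z of green_casting in the frame of pass_cradle between -0.004 and 0.005 m and angle between the z axis of green_casting and the z axis of pass_cradle, either way round below 0.07 rad and angle between the x axis of green_casting and the x axis of pass_cradle, either way round below 0.12 rad and x of red_casting_foot in the frame of reject_cradle between -0.004 and 0.004 m and y of red_casting in the frame of reject_cradle between -0.007 and 0.007 m and z of red_casting in the frame of reject_cradle between -0.004 and 0.005 m and angle between the z axis of red_casting and the z axis of reject_cradle, either way round below 0.07 rad and angle between the x axis of red_casting and the x axis of reject_cradle, either way round below 0.12 rad and contact force between each of green_casting, red_casting and the fingers below 0.3 N), for 0.2 s.
2. the pedal is pressed down to its stop (value of joint pedal above 0.21 rad), for 0.2 s.
At the end, for the whole second after the job is handed in: Green-tagged casting in the green cradle and red-tagged in the red cradle: boot end within 4 mm of the lip, within 7 mm of mid-width, underside within 5 mm of the floor, tilted under 0.07 rad and turned under 0.12 rad from the cradle, tag out, at rest; pedal back up (under 0.04 rad) (x of green_casting_foot in the frame of pass_cradle between -0.004 and 0.004 m and y of green_casting in the frame of pass_cradle between -0.007 and 0.007 m and z of green_casting in the frame of pass_cradle between -0.004 and 0.005 m and angle between the z axis of green_casting and the z axis of pass_cradle, either way round below 0.07 rad and angle between the x axis of green_casting and the x axis of pass_cradle, either way round below 0.12 rad and x of red_casting_foot in the frame of reject_cradle between -0.004 and 0.004 m and y of red_casting in the frame of reject_cradle between -0.007 and 0.007 m and z of red_casting in the frame of reject_cradle between -0.004 and 0.005 m and angle between the z axis of red_casting and the z axis of reject_cradle, either way round below 0.07 rad and angle between the x axis of red_casting and the x axis of reject_cradle, either way round below 0.12 rad and linear speed of each of green_casting, red_casting below 0.02 m/s and value of joint pedal below 0.04 rad); the robot touches nothing.
It fails at once if the pedal is pressed before both castings are home (value of joint pedal above 0.12 rad and not (x of green_casting_foot in the frame of pass_cradle between -0.004 and 0.004 m and y of green_casting in the frame of pass_cradle between -0.007 and 0.007 m and z of green_casting in the frame of pass_cradle between -0.004 and 0.005 m and angle between the z axis of green_casting and the z axis of pass_cradle, either way round below 0.07 rad and angle between the x axis of green_casting and the x axis of pass_cradle, either way round below 0.12 rad and x of red_casting_foot in the frame of reject_cradle between -0.004 and 0.004 m and y of red_casting in the frame of reject_cradle between -0.007 and 0.007 m and z of red_casting in the frame of reject_cradle between -0.004 and 0.005 m and angle between the z axis of red_casting and the z axis of reject_cradle, either way round below 0.07 rad and angle between the x axis of red_casting and the x axis of reject_cradle, either way round below 0.12 rad)).
It fails at once if a light bar is bumped (over 4 N) (contact force between any of pass_lamp, reject_lamp and anything else above 4 N).
It fails at once if the untagged casting or a jar is moved by more than 15 mm or a jar is tipped (distance of any of plain_casting, pigment_jar, putty_jar from where it was at the start of the episode above 0.015 m or angle between any of pigment_jar, putty_jar's own z axis and vertical above 0.3 rad).
It also fails if it takes over 72 s, if anything falls off the work surface, if the arm or the gripper's body presses on something with over 40 N, if the wrist force passes 120 N, or if a joint passes its speed limit or range.

## Working session

There is one attempt and no reset: what is moved stays moved. The work goes in short steps, Python scripts to look and compute and a tool call to move; the robot and the scene stay as the last step left them, time stands still between calls to the robot, and variables do not carry over. Pictures are saved under pics/ and viewed, at most 10 in all, crops included, and the job is handed in when it is done.

Besides the shell and the picture viewer there is one more tool, called after "Emit:" as name(argument=value, ...), one argument or row to a line, values as JSON. play_rows: Moves the arm, as the interface text tells. Its arguments: {"type":"object","properties":{"commands":{"type":"array","items":{"type":"array","items":{"type":"array","items":{"type":"number"}}}},"newtons":{"type":"number"}},"required":["commands"]}

```bash
mkdir -p pics; cat > h.py <<'E'
from plant import *
import numpy as np, cv2, json
from scipy.spatial.transform import Rotation as R
def w2c(p):
    if 'world_to_cam' in p: return np.array(p['world_to_cam'])
    s=p['st']; T=np.eye(4); T[:3,:3]=R.from_quat(s['eef_rot']).as_matrix(); T[:3,3]=s['ee_pos']
    return np.linalg.inv(T@np.array(p['tool_from_camera']))
def shot(n):
    s=read_state(); p=read_camera(n); p['st']=s; return p
def rays(p,uv):
    uv=np.array(uv,float).reshape(-1,1,2)
    return cv2.undistortPoints(uv,np.array(p['camera_matrix']),np.array(p['dist_coeffs'])).reshape(-1,2)
def pts(p,uv):  # depth to world
    uv=np.array(uv).reshape(-1,2); z=p['z_map'][uv[:,1].round().astype(int),uv[:,0].round().astype(int)]
    n=rays(p,uv); c=np.c_[n*z[:,None],z,np.ones(len(z))]
    return (np.linalg.inv(w2c(p))@c.T).T[:,:3],z
def onz(p,uv,h):
    M=np.linalg.inv(w2c(p)); n=rays(p,uv); d=np.c_[n,np.ones(len(n))]@M[:3,:3].T; o=M[:3,3]
    return o+d*((h-o[2])/d[:,2])[:,None]
def proj(p,X):
    M=w2c(p); return cv2.projectPoints(np.array(X,float).reshape(-1,1,3),cv2.Rodrigues(M[:3,:3])[0],M[:3,3],np.array(p['camera_matrix']),np.array(p['dist_coeffs']))[0].reshape(-1,2)
def save(p,f): cv2.imwrite('pics/'+f,p['pixels'][...,::-1])
E
python3 - <<'E'
from h import *
np.set_printoptions(precision=3,suppress=True)
for n in ['top','scene']:
    p=shot(n); save(p,n+'1.png'); print(n, np.linalg.inv(w2c(p))[:3])
    for t in ['green_casting','red_casting','plain_casting','pass_cradle','reject_cradle','pass_lamp','pedal','pedal_pad','pigment_jar','putty_jar']:
        o=[(round(d['p'],2),[round(float(x)) for x in d['at']]) for d in tip_of(p,t)[:4]] ; print(t,o)
E
```

```text
top [[-0.019 -0.996  0.09   0.378]
 [-0.999  0.022  0.024 -0.039]
 [-0.026 -0.089 -0.996  1.448]]
green_casting [(0.6, [370, 256])]
red_casting [(0.79, [405, 190]), (0.41, [441, 251])]
plain_casting [(0.77, [438, 251]), (0.23, [392, 150])]
pass_cradle [(0.9, [199, 253])]
reject_cradle [(0.64, [276, 237])]
pass_lamp [(0.82, [178, 212])]Traceback (most recent call last):
  File "<stdin>", line 6, in <module>
ValueError: it knows: green_casting, green_casting_foot, pass_cradle, pass_lamp, pedal_pad, pigment_jar, plain_casting, putty_jar, red_casting, red_casting_foot, reject_cradle, reject_lamp
```

View pics/top1.png

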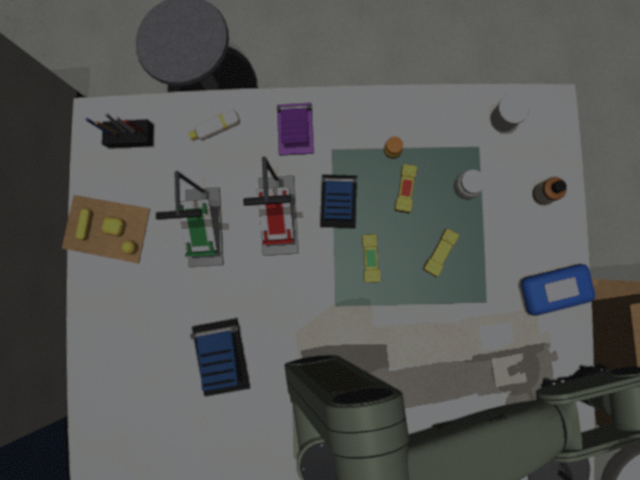

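```bash
python3 - <<'E'
from h import *
np.set_printoptions(precision=3,suppress=True)
p=shot('scene'); save(p,'scene1.png'); print(np.linalg.inv(w2c(p))[:3])
t=shot('top'); print(t['camera_matrix'])
for n in ['green_casting','green_casting_foot','red_casting','red_casting_foot','plain_casting','pass_cradle','reject_cradle','pass_lamp','reject_lamp','pedal_pad']:
    for q in (t,p): print(n,[(round(d['p'],2),[round(float(x)) for x in d['at']]) for d in tip_of(q,n)[:3]])
# blue pedals: base outlines by rect minAreaRect of dark/blue regions with depth
im=t['pixels'].astype(int); z=t['z_map']
v,u=np.mgrid[0:480,0:640]; W,zz=pts(t,np.c_[u.ravel(),v.ravel()]); W=W.reshape(480,640,3)
np.save('W.npy',W)
for (a,b,c,d) in [(315,165,363,237),(180,308,260,405),(270,95,320,160)]:
    m=np.zeros((480,640),bool); m[b:d,a:c]=(W[b:d,a:c,2]>0.02)
    P=W[m]; r=cv2.minAreaRect((P[:,:2]*1000).astype(np.float32)); print('pedal',r,P[:,2].max())
    hsv=cv2.cvtColor(t['pixels'],cv2.COLOR_RGB2HSV); mb=m&(hsv[...,1]>120)&(hsv[...,2]>60); P=W[mb]; print('  plate',cv2.minAreaRect((P[:,:2]*1000).astype(np.float32)),np.percentile(P[:,2],[5,50,95]))
E
```

```text
[[-0.338  0.797 -0.501  1.011]
 [ 0.941  0.294 -0.168  0.155]
 [ 0.014 -0.528 -0.849  1.02 ]]
[[523.361   0.    325.129]
 [  0.    523.361 238.388]
 [  0.      0.      1.   ]]
green_casting [(0.67, [370, 259])]
green_casting [(0.54, [219, 294])]
green_casting_foot [(0.78, [373, 280]), (0.35, [372, 258]), (0.35, [467, 189])]
green_casting_foot [(0.94, [297, 224]), (0.48, [205, 338])]
red_casting [(0.57, [405, 190])]
red_casting [(0.81, [220, 291]), (0.61, [494, 294])]
red_casting_foot [(0.58, [403, 214])]
red_casting_foot [(0.73, [236, 272]), (0.27, [208, 337])]
plain_casting [(0.71, [438, 250])]
plain_casting [(0.15, [299, 286])]
pass_cradle [(0.72, [200, 252])]
pass_cradle [(0.9, [468, 301]), (0.55, [492, 296]), (0.4, [301, 286])]
reject_cradle [(0.82, [275, 239])]
reject_cradle [(0.95, [377, 279])]
pass_lamp [(0.75, [179, 213])]
pass_lamp [(0.63, [493, 294])]
reject_lamp [(0.93, [268, 199])]
reject_lamp [(0.9, [378, 271]), (0.2, [205, 339])]
pedal_pad [(0.96, [337, 211]), (0.79, [218, 376]), (0.66, [294, 134])]
pedal_pad [(0.96, [475, 184]), (0.81, [300, 286]), (0.69, [376, 271])]
pedal ((526.0477905273438, -42.835819244384766), (99.30485534667969, 296.2376708984375), 88.70764923095703) 1.4484244883952213
  plate ((520.2796630859375, -37.33232116699219), (70.3202133178711, 283.96942138671875), 86.76653289794922) [0.032 0.045 0.063]
pedal ((231.91465759277344, 140.30990600585938), (185.82904052734375, 427.3934020996094), 16.747974395751953) 1.4484244883952213
  plate ((237.51919555664062, 139.12445068359375), (148.3061065673828, 428.591064453125), 19.18644142150879) [0.041 0.058 0.081]
pedal ((630.9484252929688, 49.38594436645508), (524.6658935546875, 108.96672821044922), 7.505733013153076) 1.4484244883952213
  plate ((623.4063720703125, 43.442970275878906), (510.7919921875, 84.54544067382812), 9.148391723632812) [0.033 0.049 0.064]
```

View pics/scene1.png

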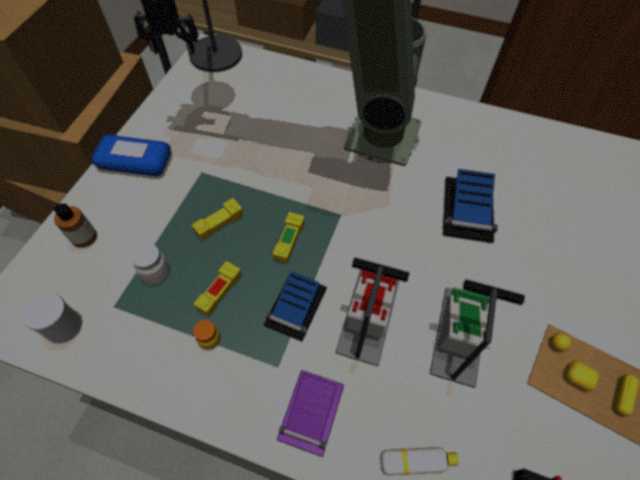

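```bash
python3 - <<'E'
from h import *
np.set_printoptions(precision=4,suppress=True)
t=shot('top'); s=shot('scene')
def W(t):
    v,u=np.mgrid[0:480,0:640]; w,z=pts(t,np.c_[u.ravel(),v.ravel()]); w[z<=0]=np.nan; return w.reshape(480,640,3)
for q,n in ((t,'top'),(s,'scene')):
    w=W(q); hsv=cv2.cvtColor(q['pixels'],cv2.COLOR_RGB2HSV); h,sa,v=cv2.split(hsv)
    yel=((h>20)&(h<36)&(sa>110)&(v>70)); 
    N,l,st,c=cv2.connectedComponentsWithStats(cv2.morphologyEx(yel.astype(np.uint8),cv2.MORPH_CLOSE,np.ones((13,13))))
    for i in range(1,N):
        if st[i,4]<250: continue
        P=w[(l==i)]; P=P[(P[:,2]>0.02)&(P[:,2]<0.06)]
        if len(P)<50: continue
        r=cv2.minAreaRect((P[:,:2]*1000).astype(np.float32)); print(n,'yellow px',c[i].round(),'world mm',r,P[:,2].max())
    for nm in ['pass_cradle','reject_cradle','pass_lamp','reject_lamp']:
        d=masks_of(q,nm)[0]; print(n,nm,d['p'],d['rect'])
    for nm,m in (('green',(h>50)&(h<75)&(sa>120)&(v>50)),('red',((h<6)|(h>174))&(sa>150)&(v>70))):
        N,l,st,c=cv2.connectedComponentsWithStats(m.astype(np.uint8))
        for i in range(1,N):
            if st[i,4]<12: continue
            P=w[l==i]; P=P[np.isfinite(P[:,2])]
            print(n,nm,c[i].round(),st[i,4],'med',np.median(P,0),'rect',cv2.minAreaRect((P[:,:2]*1000).astype(np.float32)),np.percentile(P[:,2],[5,95]))
E
```

```text
top yellow px [406. 188.] world mm ((639.3595581054688, -229.27432250976562), (42.21967315673828, 127.88278198242188), 78.15718841552734) 0.048778304223781044
top yellow px [ 82. 224.] world mm ((563.2570190429688, 685.7319946289062), (29.11602020263672, 88.4784164428711), 79.67206573486328) 0.042527244371217465
top yellow px [117. 232.] world mm ((533.7177124023438, 572.629638671875), (128.67979431152344, 60.07862091064453), 48.0935173034668) 0.049474434391189925
top yellow px [441. 252.] world mm ((461.70977783203125, -318.8730773925781), (41.52070617675781, 127.91389465332031), 58.490421295166016) 0.04922300424753101
top yellow px [370. 259.] world mm ((450.22015380859375, -127.35810852050781), (125.39128875732422, 38.43302536010742), 1.64016854763031) 0.04821542995841832
top pass_cradle 0.67 [180.6, 198.6, 218.0, 259.4]
top reject_cradle 0.64 [254.4, 185.3, 293.8, 243.6]
top pass_lamp 0.62 [153.5, 169.0, 205.2, 220.9]Traceback (most recent call last):
  File "<stdin>", line 16, in <module>
IndexError: list index out of range
```

Emit:
play_rows(
  commands=[
    [[0, 5, 5, 20, 0], [0, 10, 12, 20, 0], [0, 20, 25, 20, 0], [0, 28, 35, 20, 0], [0, 28, 35, 20, 0], [0, 28, 35, 20, 0], [0, 28, 35, 20, 0], [0, 28, 35, 20, 0], [0, 28, 35, 20, 0], [0, 28, 35, 20, 0], [0, 28, 35, 20, 0], [0, 28, 35, 20, 0]],
  ],
)

```text
clock: 2.75
ee_pos: [0.4294, -0.2099, 0.4292]
eef_rot: [0.991, 0.136, 0.0, 0.0]
ft_force: [0.3, 0.0, 1.0]
finger_gap: 0.0854
finger_force: 0.0
```

```bash
python3 - <<'E'
from h import *
np.set_printoptions(precision=4,suppress=True)
p=shot('wrist'); save(p,'w1.png'); s=p['st']; print(s['clock'],s['ee_pos'],R.from_quat(s['eef_rot']).as_matrix(),s['joint_pos']); print(np.array(p['tool_from_camera']),p['camera_matrix'],p['z_map'][240,320])
E
```

```text
2.75 [ 0.4294 -0.2099  0.4292] [[ 0.963   0.2693  0.0009]
 [ 0.2693 -0.963  -0.0007]
 [ 0.0007  0.0009 -1.    ]] [-0.636  -0.0849  1.4516 -0.      1.7738  0.6621]
[[ 0.     -0.9505 -0.3106  0.0783]
 [ 1.     -0.0001  0.0003  0.    ]
 [-0.0003 -0.3106  0.9505 -0.1422]
 [ 0.      0.      0.      1.    ]] [[412.4989   0.     318.3252]
 [  0.     412.4989 237.992 ]
 [  0.       0.       1.    ]] 0.60176975
```

View pics/w1.png

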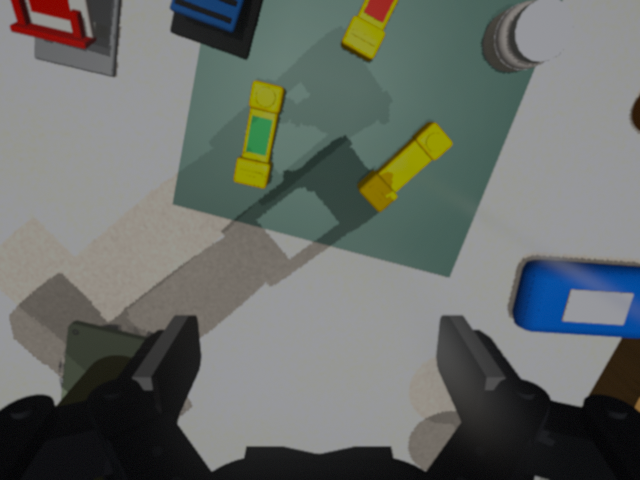

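Emit:
play_rows(
  commands=[
    [[0, -2, 2, 0, 0.12], [0, -2, 2, 0, 0.24], [0, -2, 2, 0, 0.36], [0, -2, 2, 0, 0.48], [0, -2, 2, 0, 0.6], [0, -2, 2, 0, 0.72], [0, -2, 2, 0, 0.84], [0, -2, 2, 0, 0.96], [0, -2, 2, 0, 1.08], [0, -2, 2, 0, 1.2], [0, -2, 2, 0, 1.32], [0, -2, 2, 0, 1.44]],
  ],
)

```text
clock: 3.8
ee_pos: [0.4084, -0.1919, 0.4282]
eef_rot: [0.653, 0.757, -0.0, 0.0]
ft_force: [0.4, -0.0, -0.3]
finger_gap: 0.0853
finger_force: 0.0
```

Emit:
play_rows(
  commands=[
    [[0, 0, 0, 0, 0.12], [0, 0, 0, 0, 0.24], [0, 0, 0, 0, 0.36], [0, 0, 0, 0, 0.48], [0, 0, 0, 0, 0.6], [0, 0, 0, 0, 0.72], [0, 0, 0, 0, 0.84], [0, 0, 0, 0, 0.96], [0, 0, 0, 0, 1.08], [0, 0, 0, 0, 1.2], [0, 0, 0, 0, 1.32], [0, 0, 0, 0, 1.43]],
  ],
)

```text
clock: 4.8
ee_pos: [0.4084, -0.1919, 0.4282]
eef_rot: [-0.003, 1.0, -0.0, 0.0]
ft_force: [0.1, 0.3, 1.1]
finger_gap: 0.0856
finger_force: 0.0
```

```bash
cat > meas.py <<'E'
from h import *
np.set_printoptions(precision=4,suppress=True)
def Wmap(t):
    v,u=np.mgrid[0:480,0:640]; w,z=pts(t,np.c_[u.ravel(),v.ravel()]); w[z<=0]=np.nan; return w.reshape(480,640,3)
def hsv(q): return cv2.split(cv2.cvtColor(q['pixels'],cv2.COLOR_RGB2HSV))
def castings(q):
    w=Wmap(q); h,sa,v=hsv(q)
    yel=((h>20)&(h<36)&(sa>110)&(v>60))
    N,l,st,c=cv2.connectedComponentsWithStats(cv2.morphologyEx(yel.astype(np.uint8),cv2.MORPH_CLOSE,np.ones((25,25))))
    for i in range(1,N):
        if st[i,4]<600: continue
        P=w[l==i]; Q=P[(P[:,2]>0.015)&(P[:,2]<0.06)]
        if len(Q)<50: continue
        print('yellow px',c[i].round(),st[i,:4],'mm',cv2.minAreaRect((Q[:,:2]*1000).astype(np.float32)),'z pct',np.percentile(Q[:,2],[5,50,95]))
def colours(q,lo=30):
    w=Wmap(q); h,sa,v=hsv(q)
    for nm,m in (('green',(h>50)&(h<75)&(sa>120)&(v>40)),('red',((h<6)|(h>174))&(sa>150)&(v>60))):
        N,l,st,c=cv2.connectedComponentsWithStats(m.astype(np.uint8))
        for i in range(1,N):
            if st[i,4]<lo: continue
            P=w[l==i]; P=P[np.isfinite(P[:,2])]
            print(nm,c[i].round(),st[i,4],'med',np.median(P,0),'rect',cv2.minAreaRect((P[:,:2]*1000).astype(np.float32)),'z',np.percentile(P[:,2],[5,95]))
E
python3 - <<'E'
from meas import *
p=shot('wrist'); save(p,'w2.png'); print(p['st']['ee_pos'],p['st']['joint_pos']); castings(p); colours(p)
for n in ['green_casting','red_casting','green_casting_foot','red_casting_foot']:
    for d in tip_of(p,n)[:2]: print(n,round(d['p'],2),np.round(d['at']),onz(p,[d['at']],0.0))
E
```

```text
[ 0.4084 -0.1919  0.4282] [-0.6314 -0.1441  1.5068 -0.      1.7789 -2.2091]
yellow px [367. 194.] [350 147  36  98] mm ((446.41448974609375, -125.65657043457031), (128.3222198486328, 43.186439514160156), 3.498241901397705) z pct [0.0274 0.034  0.0408]
yellow px [226. 202.] [191 156  71  95] mm ((458.63897705078125, -319.1591796875), (44.14904022216797, 128.47035217285156), 58.964073181152344) z pct [0.0274 0.034  0.0408]
yellow px [298. 332.] [273 276  57 116] mm ((662.56005859375, -224.47354125976562), (187.15614318847656, 77.82945251464844), 8.27460765838623) z pct [0.0214 0.0333 0.0413]
green [368. 198.] 592 med [ 0.4458 -0.1267  0.0309] rect ((446.9598083496094, -126.18830871582031), (44.36332702636719, 24.24361228942871), 1.941514253616333) z [0.0294 0.0325]
red [569. 243.] 489 med [0.4942 0.141  0.0636] rect ((503.715576171875, 124.20735168457031), (76.22467041015625, 32.22407913208008), 87.84430694580078) z [0.0593 0.0702]
red [560. 303.] 2603 med [0.5728 0.1227 0.087 ] rect ((563.785888671875, 119.25338745117188), (106.84120178222656, 59.52957534790039), 2.0313339233398438) z [0.0652 0.1135]
red [567. 258.] 93 med [0.5197 0.1394 0.0588] rect ((521.4398803710938, 135.6790313720703), (11.055877685546875, 20.845474243164062), 0.32606491446495056) z [0.0565 0.0627]
red [292. 324.] 345 med [ 0.637  -0.2296  0.0308] rect ((637.4462280273438, -229.28570556640625), (20.789718627929688, 42.37045669555664), 79.20169067382812) z [0.0293 0.0324]
red [595. 337.] 164 med [0.6044 0.1571 0.1165] rect ((604.4841918945312, 157.81875610351562), (24.29413604736328, 9.419185638427734), 3.0037803649902344) z [0.111  0.1222]
green_casting 0.65 [366. 194.] [[ 0.4476 -0.1251  0.    ]]
red_casting 0.66 [296. 313.] [[ 0.6358 -0.2259  0.    ]]
green_casting_foot 0.65 [362. 144.] [[ 0.3785 -0.1341  0.    ]]
green_casting_foot 0.62 [553. 240.] [[0.5147 0.1509 0.    ]]
red_casting_foot 0.89 [303. 275.] [[ 0.572 -0.214  0.   ]]
```

View pics/w2.png

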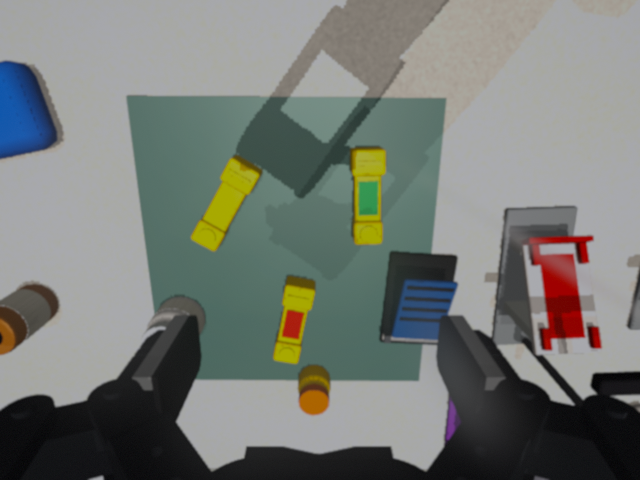

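Emit:
play_rows(
  commands=[
    [[0, -5, 41, -1, 0], [0, -5, 41, -1, 0], [0, -5, 41, -1, 0], [0, -5, 41, -1, 0], [0, -5, 41, -1, 0], [0, -5, 41, -1, 0], [0, -5, 41, -1, 0], [0, -5, 41, -1, 0], [0, -5, 41, -1, 0], [0, -5, 41, -1, 0], [0, -5, 41, -1, 0], [0, -5, 41, -1, 0]],
  ],
)

```text
clock: 6.05
ee_pos: [0.3578, 0.2199, 0.4179]
eef_rot: [-0.003, 1.0, -0.0, -0.0]
ft_force: [0.0, -0.6, -0.1]
finger_gap: 0.0852
finger_force: 0.0
```

```bash
python3 - <<'E'
from meas import *
import pickle
p=shot('wrist'); save(p,'w3.png'); print(p['st']['clock'],p['st']['ee_pos'],p['st']['joint_pos']); colours(p)
pickle.dump(p,open('w3.pkl','wb'))
for n in ['pass_cradle','reject_cradle','pass_lamp','reject_lamp']:
    for d in tip_of(p,n)[:2]: print(n,round(d['p'],2),np.round(d['at']),onz(p,[d['at']],0.05 if 'cr' in n else .241))
E
```

```text
6.05 [0.3578 0.2199 0.4179] [ 0.3447 -0.2149  1.5864 -0.0003  1.7709 -1.2313]
green [ 62. 235.] 542 med [ 0.4465 -0.1259  0.0312] rect ((447.09869384765625, -126.06822204589844), (43.69342041015625, 25.45332908630371), 2.347158193588257) z [0.0296 0.0327]
green [414. 261.] 456 med [0.466  0.3499 0.0636] rect ((473.9167175292969, 331.78668212890625), (79.26667785644531, 32.072410583496094), 86.00556945800781) z [0.0604 0.0703]
green [382. 272.] 95 med [0.4838 0.3024 0.0667] rect ((484.39794921875, 302.58392333984375), (22.179964065551758, 6.1234540939331055), 3.2698404788970947) z [0.061  0.0722]
green [407. 294.] 1341 med [0.5126 0.3353 0.0697] rect ((513.2112426757812, 335.6299133300781), (50.8804817199707, 42.33427810668945), 2.740936040878296) z [0.0581 0.0809]
green [397. 344.] 207 med [0.5715 0.321  0.1004] rect ((565.7477416992188, 320.2317810058594), (40.114898681640625, 15.366323471069336), 18.741710662841797) z [0.0913 0.1061]
green [416. 343.] 442 med [0.5683 0.3455 0.0996] rect ((567.4031982421875, 345.8996887207031), (30.720787048339844, 24.648881912231445), 4.35240745544
[... 617 characters left out ...]
421875), (23.32804298400879, 42.11042785644531), 79.37178039550781) z [0.0297 0.0326]
red [271. 375.] 126 med [0.6036 0.1602 0.1171] rect ((603.647705078125, 159.90484619140625), (23.49753189086914, 6.73948335647583), 1.9986077547073364) z [0.112  0.1222]
red [222. 376.] 132 med [0.607  0.0986 0.1171] rect ((606.0807495117188, 98.42769622802734), (22.675167083740234, 8.203198432922363), 1.6914843320846558) z [0.1112 0.1225]
pass_cradle 0.65 [406. 262.] [[0.4757 0.3356 0.05  ]]
pass_cradle 0.27 [132. 331.] [[ 0.5825 -0.0423  0.05  ]]
reject_cradle 0.62 [247. 276.] [[0.4969 0.1237 0.05  ]]
pass_lamp 0.94 [443. 413.] [[0.5545 0.3386 0.241 ]]
reject_lamp 0.73 [224. 432.] [[0.5781 0.1299 0.241 ]]
```

View pics/w3.png

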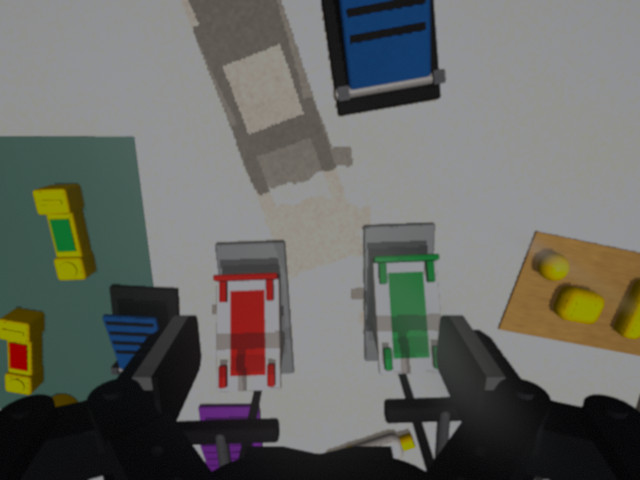

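```bash
python3 - <<'E'
from meas import *
import pickle
p=pickle.load(open('w3.pkl','rb')); w=Wmap(p); h,sa,v=hsv(p)
for nm,x0,y0,m in (('pass',.476,.333,(h>50)&(h<75)&(sa>120)),('reject',.503,.125,((h<6)|(h>174))&(sa>150))):
    th=.045
    for it in range(4):
        c,s=np.cos(th),np.sin(th); dx=w[...,0]-x0; dy=w[...,1]-y0; a=c*dx+s*dy; b=-s*dx+c*dy
        f=m&(a>.02)&(a<.1)&(abs(b)<.022)&(w[...,2]>.03)&(w[...,2]<.12)
        P=w[f]; A=np.c_[P[:,:2],np.ones(len(P))]; k=np.ones(len(P),bool)
        for _ in range(5): co=np.linalg.lstsq(A[k],P[k,2],rcond=None)[0]; r=P[:,2]-A@co; k=abs(r)<.003
        # midline from strip rows: y mid as function of a
        A_,B_=a[f],b[f]; bins=[(A_[i].mean(),(np.percentile(B_[i],3)+np.percentile(B_[i],97))/2,np.ptp(B_[i])) for lo in np.arange(.02,.1,.01) for i in [(A_>=lo)&(A_<lo+.01)] if i.sum()>25]
        bins=np.array(bins); wide=bins[bins[:,2]>.03]; q=np.polyfit(wide[:,0],wide[:,1],1)
        y_at0=q[1]; th2=th+np.arctan(q[0])
        X0,Y0=x0-s*y_at0,y0+c*y_at0
        g=(.05-(co@[X0,Y0,1]))/(co[0]*c+co[1]*s); x0,y0=X0+g*c,Y0+g*s
        print(nm,'n',k.sum(),'slope',np.degrees(np.arctan(np.hypot(co[0],co[1]))),'yaw plane',np.arctan2(co[1],co[0]),'yaw strip',th2,'origin',x0,y0)
        th=th2
    print(wide)
E
```

```text
pass n 1602 slope 28.031450722000343 yaw plane 0.04568684438730334 yaw strip 0.020121453638091875 origin 0.47566567769531926 0.3346414403703079
pass n 1601 slope 28.03983328927871 yaw plane 0.045983297950819804 yaw strip 0.023404774536203217 origin 0.4756960610974991 0.3344779823021134
pass n 1603 slope 28.041538794944085 yaw plane 0.04576148447459163 yaw strip 0.02308102571934127 origin 0.4756974493128267 0.3344974749532894
pass n 1603 slope 28.041538794944085 yaw plane 0.04576148447459163 yaw strip 0.023085818598022355 origin 0.47569747366951737 0.33449694307180144
[[ 0.0249 -0.0004  0.0421]
 [ 0.035   0.0002  0.041 ]
 [ 0.045   0.0002  0.0422]
 [ 0.0549  0.0004  0.0417]
 [ 0.0778 -0.0009  0.0396]
 [ 0.0845  0.0002  0.0414]
 [ 0.0952  0.0002  0.041 ]]
reject n 2231 slope 27.996417699781333 yaw plane 0.0452629139012474 yaw strip 0.03544429842730151 origin 0.5030567324044093 0.12475413958641339
reject n 2273 slope 27.990596805209805 yaw plane 0.04214058839642135 yaw strip 0.033346573778695605 origin 0.5030301167510359 0.12449557408379966
reject n 2288 slope 27.999995971314032 yaw plane 0.04373362541368989 yaw strip 0.03585248040718645 origin 0.5030778730117076 0.12422670231925924
reject n 2292 slope 28.003757199684955 yaw plane 0.044324866936133245 yaw strip 0.03970694558003282 origin 0.5031044798187012 0.12393848714501876
[[ 0.025  -0.0002  0.0434]
 [ 0.0351 -0.0001  0.0431]
 [ 0.0451 -0.0002  0.0431]
 [ 0.055  -0.0002  0.0431]
 [ 0.065   0.0001  0.0428]
 [ 0.075   0.      0.0425]
 [ 0.0849  0.0002  0.0426]
 [ 0.095  -0.0001  0.0424]]
```

Emit:
play_rows(
  commands=[
    [[0, 4.1, -34.8, 0, 0.035], [0, 4.1, -34.8, 0, 0.035], [0, 4.1, -34.8, 0, 0.035], [0, 4.1, -34.8, 0, 0.035], [0, 4.1, -34.8, 0, 0.035], [0, 4.1, -34.8, 0, 0.035], [0, 4.1, -34.8, 0, 0.035], [0, 4.1, -34.8, 0, 0.035], [0, 4.1, -34.8, -10, 0.035], [0, 4.1, -34.8, -20, 0.035], [0, 4.1, -34.8, -29, 0.035], [0, 4.1, -34.8, -29, 0.035]],
  ],
  newtons=60,
)

```text
clock: 7.3
ee_pos: [0.3984, -0.1274, 0.251]
eef_rot: [-0.016, 1.0, -0.001, 0.001]
ft_force: [0.7, 0.0, -1.1]
finger_gap: 0.0854
finger_force: 0.0
```

Emit:
play_rows(
  commands=[
    [[0, 0, 0, 0, 0], [0, 0, 0, 0, 0], [0, 0, 0, 0, 0]],
  ],
)

```text
clock: 7.55
ee_pos: [0.4005, -0.1269, 0.2552]
eef_rot: [-0.017, 1.0, -0.001, 0.002]
ft_force: [0.5, -0.3, 0.3]
finger_gap: 0.0851
finger_force: 0.0
```

```bash
python3 - <<'E'
from meas import *
p=shot('wrist'); save(p,'w4.png'); print(p['st']['ee_pos'],p['st']['joint_pos']); castings(p); colours(p)
E
```

```text
[ 0.4005 -0.1269  0.2552] [-0.5133 -0.1603  1.8665 -0.      1.4307 -2.1187]
yellow px [318. 235.] [294 172  49 136] mm ((445.9624328613281, -126.75027465820312), (127.64971160888672, 43.147335052490234), 1.8407554626464844) z pct [0.0273 0.0361 0.0405]
yellow px [120. 242.] [ 70 178 103 133] mm ((458.74249267578125, -319.1939392089844), (44.3721923828125, 129.81797790527344), 58.866004943847656) z pct [0.0226 0.0332 0.0407]
yellow px [220. 399.] [192 340  59 120] mm ((636.6507568359375, -229.13040161132812), (44.131263732910156, 131.17332458496094), 78.80896759033203) z pct [0.0223 0.033  0.0402]
green [318. 245.] 1134 med [ 0.4465 -0.1262  0.0308] rect ((446.97393798828125, -126.2751693725586), (43.67930221557617, 23.88304328918457), 2.498439073562622) z [0.0296 0.032 ]
red [585. 353.] 4545 med [0.5312 0.1229 0.0673] rect ((485.0293273925781, 36.83434295654297), (271.6421813964844, 97.0521240234375), 63.746639251708984) z [0.0582 0.0832]
red [218. 407.] 649 med [ 0.637  -0.229   0.0309] rect ((637.666259765625, -229.20774841308594), (22.478557586669922, 42.855552673339844), 79.48218536376953) z [0.0297 0.032 ]
```

View pics/w4.png

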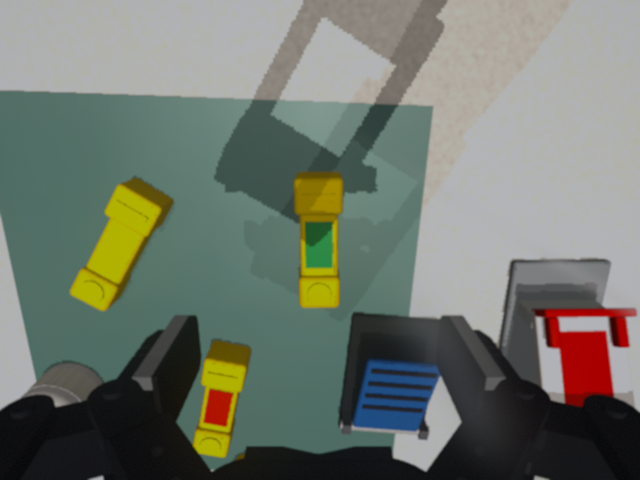

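Emit:
play_rows(
  commands=[
    [[0, -0.2, -0.1, -4, 0], [0, -0.2, -0.1, -8, 0], [0, -0.2, -0.1, -12, 0], [0, -0.2, -0.1, -16, 0], [0, -0.2, -0.1, -19, 0], [0, -0.2, -0.1, -21, 0], [0, -0.2, -0.1, -23, 0], [0, -0.2, -0.1, -23.9, 0], [0, -0.2, -0.1, -23.9, 0], [0, -0.2, -0.1, -23.9, 0], [0, -0.2, -0.1, -23.9, 0], [0, -0.2, -0.1, -23.9, 0]],
  ],
)

```text
clock: 8.6
ee_pos: [0.3991, -0.1274, 0.0152]
eef_rot: [-0.018, 1.0, -0.001, 0.002]
ft_force: [0.5, 0.1, -0.5]
finger_gap: 0.0852
finger_force: 0.0
```

Emit:
play_rows(
  commands=[
    [[1, 0, 0, 0, 0], [1, 0, 0, 0, 0], [1, 0, 0, 0, 0], [1, 0, 0, 0, 0], [1, 0, 0, 0, 0], [1, 0, 0, 0, 0], [1, 0, 0, 0, 0], [1, 0, 0, 0, 0], [1, 0, 0, 0, 0], [1, 0, 0, 0, 0]],
  ],
  newtons=100,
)

```text
clock: 9.43
ee_pos: [0.3978, -0.1268, 0.0141]
eef_rot: [-0.018, 1.0, -0.0, 0.001]
ft_force: [-1.6, -0.1, 6.6]
finger_gap: 0.0424
finger_force: 102.3
```

Emit:
play_rows(
  commands=[
    [[1, 0, 0, 3, 0], [1, 0, 0, 6, 0], [1, -1, 0, 10, 0], [1, -2, 2, 14, 0], [1, -3, 5, 17, 0], [1, -3.8, 8.5, 17, 0], [1, -3.8, 12, 17, 0], [1, -3.8, 16, 17, 0], [1, -3.8, 19, 17, 0], [1, -3.8, 22, 17, 0], [1, -3.8, 24, 17, 0.01], [1, -3.8, 24, 17, 0.01]],
  ],
)

```text
clock: 10.43
ee_pos: [0.3577, 0.1167, 0.1825]
eef_rot: [-0.026, 1.0, 0.001, -0.001]
ft_force: [-0.0, -0.6, -2.5]
finger_gap: 0.0424
finger_force: 102.5
```

```bash
python3 - <<'E'
from meas import *
p=shot('wrist'); save(p,'w5.png'); w=Wmap(p); e=p['st']['ee_pos']; print(e)
h,sa,v=hsv(p); m=(h>20)&(h<36)&(sa>110)&(v>50)&(w[...,2]>.1); P=w[m]
print(m.sum(),np.nanmin(P,0)-e,np.nanmax(P,0)-e)
g=(h>50)&(h<75)&(sa>100)&(w[...,2]>.1); Q=w[g]; print(g.sum(),np.median(Q,0)-e); 
A=np.c_[Q[:,:2]-Q[:,:2].mean(0),np.ones(len(Q))]; print('tag plane grad',np.linalg.lstsq(A,Q[:,2],rcond=None)[0][:2], cv2.minAreaRect((Q[:,:2]*1000).astype(np.float32)))
E
```

```text
[0.3577 0.1167 0.1825]
16643 [-0.0166 -0.0226 -0.0102] [0.0487 0.0221 0.0734]
3034 [0.0348 0.0017 0.0168]
tag plane grad [-0.9697  0.008 ] ((373.133544921875, 117.02757263183594), (64.21194458007812, 120.2000503540039), 0.7835838198661804)
```

View pics/w5.png

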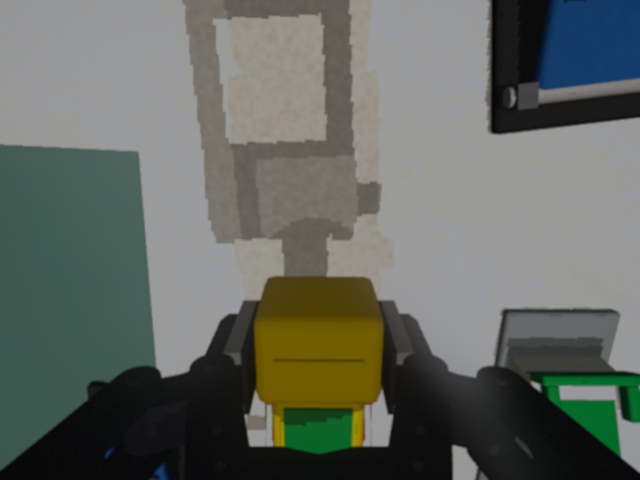

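```bash
python3 - <<'E'
from meas import *
p=shot('wrist'); w=Wmap(p); e=p['st']['ee_pos']
for u,v in [(320,y) for y in range(130,440,20)]: print(u,v,p['pixels'][v,u],w[v,u]-e)
E
```

```text
320 130 [155 147 139] [-0.062  -0.0023 -0.182 ]
320 150 [98 93 86] [-0.0469 -0.0015 -0.1834]
320 170 [118 112 105] [-0.0316 -0.0007 -0.1826]
320 190 [121 115 107] [-0.0155  0.0001 -0.1833]
320 210 [117 110 103] [ 0.0009  0.0009 -0.1834]
320 230 [99 94 88] [ 0.0176  0.0018 -0.1826]
320 250 [102  96  89] [ 0.035   0.0027 -0.1824]
320 270 [101  96  89] [ 0.0529  0.0036 -0.1822]
320 290 [76 63  8] [-0.0152 -0.0005  0.003 ]
320 310 [78 62  3] [-0.0151 -0.0006  0.0186]
320 330 [113  91   0] [-0.011  -0.0004  0.0245]
320 350 [114  93   0] [-0.0041 -0.      0.0253]
320 370 [113  92   0] [0.0032 0.0004 0.0258]
320 390 [112  91   0] [0.0108 0.0008 0.0263]
320 410 [20 54 21] [0.0266 0.0016 0.0173]
320 430 [ 13 100  39] [0.036  0.0021 0.0171]
```

Emit:
play_rows(
  commands=[
    [[1, 0.8, 4, -1, 0], [1, 0.8, 8, -1, 0], [1, 0.8, 12, -1, -0.008], [1, 0.8, 15, -1, -0.008], [1, 0.8, 18, -1, -0.008], [1, 0.8, 20, -1, -0.008], [1, 0.8, 21.1, -1, -0.008], [1, 0.8, 21.1, -1, -0.008], [1, 0.8, 21.1, -1, -0.008], [1, 0.8, 21.1, -1, -0.008]],
  ],
)

```text
clock: 11.37
ee_pos: [0.3671, 0.323, 0.1728]
eef_rot: [-0.018, 1.0, -0.001, -0.0]
ft_force: [0.1, -0.6, -2.5]
finger_gap: 0.0424
finger_force: 102.8
```

```bash
python3 - <<'E'
from meas import *
p=shot('wrist'); w=Wmap(p); e=np.array(p['st']['ee_pos']); q=p['st']['eef_rot']; print(e, 2*np.arctan2(q[1],q[0]))
h,sa,v=hsv(p)
m=(h>50)&(h<75)&(sa>120)&(v>40)&(w[...,2]<.075)&(w[...,2]>.055); P=w[m&(w[...,0]<.49)]
print('lip',np.median(P,0),cv2.minAreaRect((P[:,:2]*1000).astype(np.float32)),len(P))
m=(h>20)&(h<36)&(sa>110)&(v>40)&(w[...,2]>e[2]+.015)&(w[...,0]<e[0]+.012);P=w[m]-e; print('boot',P.min(0),P.max(0))
save(p,'w6.png')
E
```

```text
[0.3671 0.323  0.1728] 3.1781545941157336
lip [0.4893 0.3669 0.0707] ((488.884521484375, 365.4494323730469), (2.5425305366516113, 7.232508659362793), 4.409834384918213) 25
boot [-0.0165 -0.0224  0.015 ] [0.012  0.0613 0.0788]
```

Emit:
play_rows(
  commands=[
    [[1, 0, 0.6, 0, 0.007], [1, 0, 0.6, 0, 0.007], [1, 2, 0.7, 0, 0.007], [1, 4, 0.8, 0, 0.007], [1, 6, 0.9, 0, 0.007], [1, 8, 1.0, 0, 0.007], [1, 10, 1.0, 0, 0.007], [1, 11.4, 1.05, 0, 0.007], [1, 11.4, 1.05, -1.5, 0.007], [1, 11.4, 1.05, -3, 0.007], [1, 11.4, 1.05, -3.5, 0.007], [1, 11.4, 1.05, -3.5, 0.007]],
  ],
)

```text
clock: 12.42
ee_pos: [0.4796, 0.3341, 0.1361]
eef_rot: [-0.022, 1.0, -0.001, -0.002]
ft_force: [0.7, 0.5, -2.2]
finger_gap: 0.0423
finger_force: 102.8
```

Emit:
play_rows(
  commands=[
    [[1, 0.1, 0, -0.3, 0], [1, 0.1, 0, -0.6, 0], [1, 0.1, 0, -0.9, 0], [1, 0.1, 0, -1.2, 0], [1, 0.1, 0, -1.5, 0], [1, 0.1, 0, -1.8, 0], [1, 0.1, 0, -2.1, 0], [1, 0.1, 0, -2.4, 0], [1, 0.1, 0, -2.7, 0], [1, 0.1, 0, -3, 0]],
  ],
  newtons=45,
)

```text
clock: 13.25
ee_pos: [0.479, 0.3354, 0.109]
eef_rot: [-0.023, 1.0, -0.0, -0.003]
ft_force: [-11.8, -0.8, 8.3]
finger_gap: 0.0423
finger_force: 105.2
```

```bash
python3 - <<'E'
from meas import *
p=shot('wrist'); w=Wmap(p); e=p['st']['ee_pos']; print(e,p['st']['ft_force'])
for u,v in [(320,y) for y in range(230,450,20)]: print(u,v,p['pixels'][v,u],w[v,u]-e)
E
```

```text
[0.479  0.3354 0.109 ] [-11.8499  -0.8282   8.2925]
320 230 [58 61 61] [-0.0075  0.0002 -0.1003]
320 250 [18 80 36] [-0.0137 -0.0002 -0.0456]
320 270 [105 101  96] [ 0.0017  0.0005 -0.058 ]
320 290 [69 55  3] [-0.0112 -0.0002 -0.0054]
320 310 [70 57  0] [-0.0149 -0.0005  0.0183]
320 330 [119  97   0] [-0.0108 -0.0003  0.0243]
320 350 [118  96   0] [-0.0038  0.      0.0249]
320 370 [119  97   0] [0.0023 0.0003 0.0272]
320 390 [116  95   0] [0.0105 0.0007 0.0267]
320 410 [117  96   0] [0.0259 0.0014 0.0182]
320 430 [20 67 25] [0.0308 0.0017 0.0226]
```

Emit:
play_rows(
  commands=[
    [[1, 0, -0.15, -0.2, 0], [1, 0, -0.15, -0.4, 0], [1, 0, -0.15, -0.6, 0], [1, 0, -0.15, -0.8, 0], [1, 0, -0.15, -1.0, 0], [1, 0, -0.15, -1.2, 0], [1, 0, -0.15, -1.4, 0], [1, 0, -0.15, -1.6, 0], [1, 0, -0.15, -1.8, 0], [1, 0, -0.15, -2.0, 0], [1, 0, -0.15, -2.2, 0], [1, 0, -0.15, -2.4, 0]],
  ],
  newtons=45,
)

```text
clock: 14.3
ee_pos: [0.481, 0.3346, 0.0856]
eef_rot: [-0.023, 1.0, 0.0, -0.0]
ft_force: [-6.8, -0.9, 6.7]
finger_gap: 0.0424
finger_force: 107.0
```

```bash
python3 - <<'E'
from meas import *
p=shot('wrist'); w=Wmap(p); e=p['st']['ee_pos']; print(e,p['st']['ft_force']); save(p,'w7.png')
for u,v in [(320,y) for y in range(250,450,15)]: print(u,v,p['pixels'][v,u],w[v,u]-e)
E
```

```text
[0.481  0.3346 0.0856] [-6.8292 -0.9006  6.7365]
320 250 [61 62 61] [-0.0028  0.0005 -0.0757]
320 265 [19 68 30] [-0.0156 -0.0004 -0.0208]
320 280 [108 103  99] [-0.0025  0.0003 -0.0348]
320 295 [108 103 100] [ 0.0034  0.0006 -0.0311]
320 310 [72 58  1] [-0.0149 -0.0005  0.0181]
320 325 [120  99   0] [-0.0122 -0.0004  0.0233]
320 340 [121  99   0] [-0.0071 -0.0002  0.024 ]
320 355 [105  86   0] [-0.0027  0.      0.0259]
320 370 [122 100   0] [0.0016 0.0002 0.028 ]
320 385 [120  98   0] [0.0068 0.0005 0.0288]
320 400 [119  98   0] [0.0112 0.0007 0.0306]
320 415 [120  98   0] [0.0222 0.0012 0.0249]
320 430 [41 54 17] [0.0261 0.0014 0.0277]
320 445 [20 68 29] [0.0306 0.0016 0.0297]
```

Emit:
play_rows(
  commands=[
    [[1, 0, -0.1, -0.2, 0], [1, 0, -0.1, -0.4, 0], [1, 0, -0.1, -0.6, 0], [1, 0, -0.1, -0.8, 0], [1, 0, -0.1, -0.95, 0], [1, 0, -0.1, -1.1, 0], [1, 0, -0.1, -1.1, 0]],
  ],
)

```text
clock: 14.93
ee_pos: [0.4826, 0.3342, 0.0751]
eef_rot: [-0.023, 1.0, 0.001, 0.001]
ft_force: [-5.4, 1.7, 5.2]
finger_gap: 0.0421
finger_force: 108.2
```

```bash
python3 - <<'E'
from meas import *
p=shot('wrist'); w=Wmap(p); e=p['st']['ee_pos']; print(e,p['st']['ft_force']); save(p,'w8.png')
for u,v in [(320,y) for y in range(250,450,15)]: print(u,v,p['pixels'][v,u],w[v,u]-e)
E
```

```text
[0.4826 0.3342 0.0751] [-5.4183  1.682   5.2215]
320 250 [61 61 62] [-0.0066  0.0003 -0.0644]
320 265 [20 79 37] [-0.0192 -0.0006 -0.0117]
320 280 [85 86 79] [-0.0066  0.0001 -0.0253]
320 295 [110 105 101] [-0.0005  0.0004 -0.0229]
320 310 [72 58  1] [-0.0142 -0.0005  0.0167]
320 325 [119  98   0] [-0.0111 -0.0004  0.0212]
320 340 [120  98   0] [-0.0065 -0.0002  0.0229]
320 355 [118  97   0] [-0.0036 -0.      0.0272]
320 370 [122 101   0] [0.0006 0.0001 0.0293]
320 385 [120  99   0] [0.0055 0.0004 0.0304]
320 400 [121  99   0] [0.0099 0.0006 0.0321]
320 415 [119  97   0] [0.0209 0.0011 0.0264]
320 430 [119  98   0] [0.0248 0.0013 0.029 ]
320 445 [19 69 28] [0.0289 0.0015 0.0315]
```

View pics/w8.png

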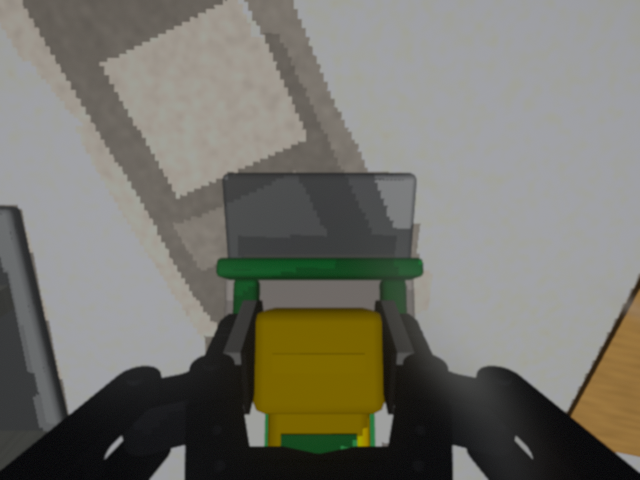

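Emit:
play_rows(
  commands=[
    [[1, -0.1, -0.05, -0.15, 0], [1, -0.2, -0.05, -0.3, 0], [1, -0.3, -0.05, -0.4, 0], [1, -0.4, -0.05, -0.45, 0], [1, -0.5, -0.05, -0.5, 0], [1, -0.6, -0.05, -0.55, 0], [1, -0.6, -0.05, -0.55, 0]],
  ],
)

```text
clock: 15.57
ee_pos: [0.48, 0.3339, 0.0714]
eef_rot: [-0.023, 1.0, 0.002, 0.005]
ft_force: [-0.7, 0.4, 6.5]
finger_gap: 0.0427
finger_force: 108.5
```

```bash
cat > boot.py <<'E'
from meas import *
def boot(O,th=.044):
    p=shot('wrist'); w=Wmap(p); e=p['st']['ee_pos']; print(e,p['st']['ft_force'],p['st']['clock'])
    d=w-np.array([*O,.05]); a=d[...,0]*np.cos(th)+d[...,1]*np.sin(th); y=-d[...,0]*np.sin(th)+d[...,1]*np.cos(th); z=d[...,2]
    C,S=np.cos(np.radians(28)),np.sin(np.radians(28)); s=a*C+z*S; n=-a*S+z*C
    for v in range(240,460,12): print(v,p['pixels'][v,320],'s,y,n mm',(1000*np.array([s[v,320],y[v,320],n[v,320]])).round(1))
    h,sa,vv=hsv(p); m=(h>20)&(h<36)&(sa>110)&(vv>40)&(n>.02)&(n<.045)&(s>-.02)&(s<.14)&(abs(y)<.04)
    print('yellow n>20: s',(1000*np.nanpercentile(s[m],[.5,99])).round(1),'y',(1000*np.nanpercentile(y[m],[1,99])).round(1),'n med',1000*np.median(n[m]))
    return p
E
python3 -c "
from boot import *
boot((.4757,.3333))"
```

```text
[0.48   0.3339 0.0714] [-0.6882  0.352   6.4976] 15.5667
240 [72 74 74] s,y,n mm [-26.5   1.1 -33.2]
252 [60 62 62] s,y,n mm [-20.4   1.1 -34.4]
264 [67 68 64] s,y,n mm [-13.9   1.1 -32.5]
276 [18 67 30] s,y,n mm [-4.   0.7 17.6]
288 [62 71 58] s,y,n mm [-0.1  0.8 -0.2]
300 [110 105 101] s,y,n mm [5.1 0.8 0.7]
312 [84 67  0] s,y,n mm [ 9.7  0.6 38.1]
324 [120  98   0] s,y,n mm [13.6  0.5 40.3]
336 [119  98   0] s,y,n mm [nan nan nan]
348 [121  99   0] s,y,n mm [21.4  0.5 39.7]
360 [124 102   0] s,y,n mm [24.8  0.5 42.9]
372 [123 101   0] s,y,n mm [28.6  0.5 42.4]
384 [121  99   0] s,y,n mm [32.7  0.5 40.3]
396 [121  99   0] s,y,n mm [36.4  0.5 40.4]
408 [118  96   0] s,y,n mm [40.3  0.5 39.4]
420 [120  99   0] s,y,n mm [46.4  0.6 30.3]
432 [120  99   0] s,y,n mm [50.3  0.6 29.9]
444 [21 70 28] s,y,n mm [53.6  0.6 31.8]
456 [19 17 12] s,y,n mm [38.8  0.2 87.3]
yellow n>20: s [ 8.7 52.7] y [-20.8  20.8] n med 40.48205159770484
```

Emit:
play_rows(
  commands=[
    [[1, -0.15, -0.05, -0.08, 0], [1, -0.3, -0.05, -0.16, 0], [1, -0.45, -0.05, -0.24, 0], [1, -0.6, -0.05, -0.32, 0], [1, -0.75, -0.05, -0.4, 0], [1, -0.9, -0.05, -0.48, 0], [1, -0.9, -0.05, -0.48, 0]],
  ],
)

```text
clock: 16.2
ee_pos: [0.4727, 0.3335, 0.0674]
eef_rot: [-0.023, 1.0, 0.002, 0.007]
ft_force: [1.9, -1.8, 7.4]
finger_gap: 0.0426
finger_force: 108.7
```

```bash
python3 -c "
from boot import *
boot((.4757,.3333))"
```

```text
[0.4727 0.3335 0.0674] [ 1.9235 -1.8363  7.3804] 16.2
240 [73 75 75] s,y,n mm [-33.9   1.  -28.1]
252 [60 62 62] s,y,n mm [-28.1   1.  -30.8]
264 [60 61 62] s,y,n mm [-22.3   1.  -35. ]
276 [63 64 62] s,y,n mm [-16.1   1.  -36.9]
288 [36 52 36] s,y,n mm [-7.8  0.6 15.2]
300 [18 68 27] s,y,n mm [-3.1  0.6 17.4]
312 [83 66  0] s,y,n mm [ 1.2  0.4 38.7]
324 [119  97   0] s,y,n mm [ 5.   0.4 41.4]
336 [120  99   0] s,y,n mm [ 8.9  0.4 41.6]
348 [121  99   0] s,y,n mm [12.9  0.4 39.9]
360 [123 102   0] s,y,n mm [16.6  0.4 41.1]
372 [123 101   0] s,y,n mm [20.2  0.4 41.8]
384 [121 100   0] s,y,n mm [24.   0.4 41.6]
396 [121  99   0] s,y,n mm [27.8  0.4 40.8]
408 [119  97   0] s,y,n mm [31.9  0.4 39.1]
420 [121 100   0] s,y,n mm [37.6  0.5 31.5]
432 [120  98   0] s,y,n mm [41.4  0.5 31.9]
444 [22 70 29] s,y,n mm [45.3  0.5 31.4]
456 [18 17 13] s,y,n mm [29.9  0.1 88.3]
yellow n>20: s [ 0.2 44.3] y [-20.9  20.7] n med 40.41138901644507
```

Emit:
play_rows(
  commands=[
    [[1, -0.1, 0, -0.04, 0], [1, -0.2, 0, -0.08, 0], [1, -0.3, 0, -0.1, 0], [1, -0.3, 0, -0.1, 0]],
  ],
)

```text
clock: 16.58
ee_pos: [0.4727, 0.3335, 0.0674]
eef_rot: [-0.023, 1.0, 0.002, 0.01]
ft_force: [9.2, -2.9, 6.3]
finger_gap: 0.0423
finger_force: 108.0
```

Emit:
play_rows(
  commands=[
    [[0, 0, 0, 0, 0], [0, 0, 0, 0, 0], [0, 0, 0, 0, 0], [0, 0, 0, 0, 0], [0, 0, 0, 0, 0], [0, 0, 0, 1, 0], [0, 0, 0, 3, 0], [0, 0, 0, 5, 0], [0, -2, 0, 6, 0], [0, -5, 0, 6, 0], [0, -8, 0, 6, 0], [0, -8, 0, 6, 0]],
  ],
)

```text
clock: 17.58
ee_pos: [0.3781, 0.3309, 0.1214]
eef_rot: [-0.024, 1.0, -0.001, -0.003]
ft_force: [-0.3, -0.1, -1.3]
finger_gap: 0.0852
finger_force: 0.0
```

```bash
python3 -c "
from boot import *
p=boot((.4757,.3333)); save(p,'w9.png'); print(p['st']['finger_gap'])"
```

```text
[0.3781 0.3309 0.1214] [-0.3316 -0.1465 -1.2748] 17.5833
240 [93 88 82] s,y,n mm [-104.6    2.4   -1. ]
252 [93 88 82] s,y,n mm [-97.1   2.5  -5.9]
264 [89 84 78] s,y,n mm [-89.3   2.5  -9.2]
276 [139 133 124] s,y,n mm [-81.5   2.6 -14. ]
288 [141 134 126] s,y,n mm [-73.5   2.6 -18.6]
300 [141 135 126] s,y,n mm [-65.3   2.7 -23.4]
312 [54 51 50] s,y,n mm [-56.9   2.7 -21.1]
324 [87 89 90] s,y,n mm [-48.7   2.7 -20.7]
336 [87 88 88] s,y,n mm [-40.3   2.7 -24.8]
348 [53 54 54] s,y,n mm [-31.8   2.8 -29.9]
360 [53 54 54] s,y,n mm [-23.3   2.8 -31.8]
372 [57 58 55] s,y,n mm [-14.7   2.9 -35.1]
384 [56 57 53] s,y,n mm [ -8.7   2.8 -21.5]
396 [13 36 15] s,y,n mm [-7.9  2.7 15.6]
408 [17 58 23] s,y,n mm [-1.3  2.7 16.2]
420 [72 57  0] s,y,n mm [ 0.5  2.7 36.6]
432 [142 137   0] s,y,n mm [ 5.9  2.7 39.2]
444 [135 132   0] s,y,n mm [11.9  2.7 38.9]
456 [17 16 11] s,y,n mm [-27.    2.  180.1]
yellow n>20: s [-0.4 14.6] y [-21.3  20.2] n med 38.89696009986032
0.08518745885831189
```

Emit:
play_rows(
  commands=[
    [[0, 0, 0, 4, 0], [0, 0, 0, 8, 0], [0, 0, -3, 11, 0], [0, 1, -7, 14, 0], [0, 2, -11, 16, 0], [0, 3, -15, 16, -0.1], [0, 4, -19, 16, -0.238], [0, 6, -23, 16, -0.238], [0, 8, -27, 16, -0.238], [0, 10, -31, 16, -0.238], [0, 12, -35, 16, -0.238], [0, 14, -39, 16, -0.238]],
  ],
)

```text
clock: 18.63
ee_pos: [0.5132, -0.0369, 0.2829]
eef_rot: [0.097, 0.995, -0.0, 0.001]
ft_force: [1.6, 0.2, -0.0]
finger_gap: 0.0851
finger_force: 0.0
```

Emit:
play_rows(
  commands=[
    [[0, 3, -5, -1, 0], [0, 5, -9, -3, 0], [0, 7, -13, -6, 0], [0, 7, -16, -9, 0], [0, 7, -16, -9, 0], [0, 7, -16, -9, 0], [0, 7, -16, -9, 0]],
  ],
)

```text
clock: 19.22
ee_pos: [0.5812, -0.1956, 0.1898]
eef_rot: [0.098, 0.995, 0.001, -0.002]
ft_force: [0.1, 0.6, 0.8]
finger_gap: 0.0853
finger_force: 0.0
```

```bash
python3 - <<'E'
from meas import *
p=shot('wrist'); q=p['st']['eef_rot']; print(p['st']['ee_pos'],2*np.arctan2(q[1],q[0])-np.pi); castings(p); colours(p)
E
```

```text
[ 0.5812 -0.1956  0.1898] -0.19584554978531443
yellow px [116.  82.] [ 64   0 108 179] mm ((460.36944580078125, -318.61529541015625), (43.76006317138672, 127.54877471923828), 60.009883880615234) z pct [0.0207 0.0305 0.0403]
yellow px [306. 302.] [260 206 123 204] mm ((665.4121704101562, -223.73634338378906), (191.07559204101562, 78.86128997802734), 8.156408309936523) z pct [0.0219 0.0356 0.0407]
red [292. 291.] 1416 med [ 0.6369 -0.229   0.0309] rect ((637.5609130859375, -229.17201232910156), (23.190698623657227, 43.630706787109375), 78.2466812133789) z [0.0298 0.0319]
```

Emit:
play_rows(
  commands=[
    [[0, 0.8, -2.4, -2, 0], [0, 0.8, -2.4, -5, 0], [0, 0.8, -2.4, -8, 0], [0, 0.8, -2.4, -11, 0], [0, 0.8, -2.4, -14, 0], [0, 0.8, -2.4, -16, 0], [0, 0.8, -2.4, -17, 0], [0, 0.8, -2.4, -17.4, 0], [0, 0.8, -2.4, -17.4, 0], [0, 0.8, -2.4, -17.4, 0]],
  ],
)

```text
clock: 20.1
ee_pos: [0.5919, -0.2185, 0.0203]
eef_rot: [0.096, 0.995, -0.001, 0.002]
ft_force: [0.9, -0.9, -0.2]
finger_gap: 0.0853
finger_force: 0.0
```

Emit:
play_rows(
  commands=[
    [[1, 0, 0, 0, 0], [1, 0, 0, 0, 0], [1, 0, 0, 0, 0], [1, 0, 0, 0, 0], [1, 0, 0, 0, 0], [1, 0, 0, 0, 0], [1, 0, 0, 0, 0], [1, 0, 0, 0, 0], [1, 0, 0, 0, 0], [1, 0, 0, 0, 0]],
  ],
  newtons=100,
)

```text
clock: 20.93
ee_pos: [0.5912, -0.2189, 0.0196]
eef_rot: [0.096, 0.995, -0.001, 0.001]
ft_force: [0.3, -1.3, 4.7]
finger_gap: 0.0419
finger_force: 103.4
```

Emit:
play_rows(
  commands=[
    [[1, 0, 0, 2, 0], [1, 0, 0, 5, 0], [1, 0, 0, 9, 0], [1, 0, 0, 13, 0], [1, -3, 1, 16, 0], [1, -6, 3, 16, 0], [1, -9, 5, 16, 0.06], [1, -12, 7, 16, 0.12], [1, -15, 9, 16, 0.18], [1, -18, 11, 16, 0.24], [1, -19.8, 13, 16, 0.24], [1, -19.8, 15, 16, 0.24]],
  ],
)

```text
clock: 21.93
ee_pos: [0.3872, -0.0665, 0.1763]
eef_rot: [-0.023, 1.0, 0.001, -0.003]
ft_force: [1.2, -0.1, -2.0]
finger_gap: 0.0419
finger_force: 102.5
```

Emit:
play_rows(
  commands=[
    [[1, 0, 4, 0, 0], [1, 0, 8, 0, 0], [1, 0, 11, 0, 0], [1, 0, 14, 0, 0], [1, 0, 16, 0, 0], [1, 0, 18, 0, 0], [1, 0, 18.8, 0, 0], [1, 0, 18.8, 0, 0], [1, 0, 18.8, 0, 0]],
  ],
)

```text
clock: 22.68
ee_pos: [0.3916, 0.1195, 0.1776]
eef_rot: [-0.024, 1.0, -0.0, -0.001]
ft_force: [0.4, -0.1, -2.3]
finger_gap: 0.0421
finger_force: 102.5
```

```bash
python3 - <<'E'
from meas import *
p=shot('wrist'); w=Wmap(p); e=p['st']['ee_pos']; q=p['st']['eef_rot']; print(e,2*np.arctan2(q[1],q[0])-np.pi)
for u,v in [(320,y) for y in range(290,450,15)]: print(u,v,p['pixels'][v,u],w[v,u]-e)
E
```

```text
[0.3916 0.1195 0.1776] 0.048273302555774666
320 290 [78 63  8] [-0.0163 -0.0005  0.0055]
320 305 [84 67  0] [-0.0164 -0.0006  0.0173]
320 320 [114  94   0] [-0.0125 -0.0004  0.0205]
320 335 [115  93   0] [-0.0064 -0.0001  0.0198]
320 350 [113  91   0] [-0.0024  0.0001  0.0226]
320 365 [113  92   0] [0.0054 0.0005 0.0199]
320 380 [113  91   0] [0.0112 0.0008 0.0204]
320 395 [78 44  0] [0.0257 0.0015 0.0101]
320 410 [123  16   1] [0.031  0.0018 0.0122]
320 425 [137   9   0] [0.0395 0.0022 0.0106]
320 440 [136   9   0] [0.0473 0.0026 0.0102]
```

Emit:
play_rows(
  commands=[
    [[1, 2, 0.1, 0, 0], [1, 4, 0.2, 0, 0], [1, 6, 0.3, 0, 0], [1, 8, 0.4, 0, -0.003], [1, 10, 0.45, 0, -0.003], [1, 11.7, 0.45, 0, -0.003], [1, 11.7, 0.45, -1, -0.003], [1, 11.7, 0.45, -2, -0.003], [1, 11.7, 0.45, -3, -0.003], [1, 11.7, 0.45, -3.5, -0.003], [1, 11.7, 0.45, -3.5, -0.003]],
  ],
)

```text
clock: 23.65
ee_pos: [0.5061, 0.1239, 0.1402]
eef_rot: [-0.022, 1.0, -0.0, -0.003]
ft_force: [-1.3, 0.2, -2.0]
finger_gap: 0.0424
finger_force: 102.6
```

Emit:
play_rows(
  commands=[
    [[1, 0, 0, -0.3, 0], [1, 0, 0, -0.6, 0], [1, 0, 0, -0.9, 0], [1, 0, 0, -1.2, 0], [1, 0, 0, -1.5, 0], [1, 0, 0, -1.8, 0], [1, 0, 0, -2.1, 0], [1, 0, 0, -2.4, 0], [1, 0, 0, -2.7, 0], [1, 0, 0, -3, 0]],
  ],
)

```text
clock: 24.48
ee_pos: [0.5057, 0.124, 0.113]
eef_rot: [-0.022, 1.0, -0.001, -0.004]
ft_force: [-11.9, -0.0, 6.6]
finger_gap: 0.0421
finger_force: 104.4
```

```bash
python3 -c "
from boot import *
boot((.5031,.1240))"
```

```text
[0.5057 0.124  0.113 ] [-11.8949  -0.0139   6.5625] 24.4833
240 [74 36 35] s,y,n mm [-7.3  0.3 17.2]
252 [105  19  12] s,y,n mm [-1.4  0.3 16.5]
264 [112 106 103] s,y,n mm [ 2.4  0.3 -1.2]
276 [112 107 102] s,y,n mm [ 8.9  0.3 -0.8]
288 [74 59  0] s,y,n mm [18.7  0.2 56.4]
300 [76 60  2] s,y,n mm [23.8  0.1 72.1]
312 [114  92   0] s,y,n mm [27.9  0.1 75.2]
324 [124 102   0] s,y,n mm [31.9  0.1 75.6]
336 [124 102   0] s,y,n mm [36.   0.1 73.6]
348 [120  98   0] s,y,n mm [39.9  0.1 74.5]
360 [125 102   0] s,y,n mm [43.8  0.1 74.4]
372 [123 101   0] s,y,n mm [48.3  0.1 70. ]
384 [122 100   0] s,y,n mm [52.5  0.1 68.4]
396 [121  98   0] s,y,n mm [58.5  0.2 57.3]
408 [78 24  2] s,y,n mm [63.   0.2 55.8]
420 [97 15  5] s,y,n mm [67.4  0.2 55.2]
432 [154  23  12] s,y,n mm [72.3  0.2 52.4]
444 [152  20   7] s,y,n mm [76.8  0.2 51.4]
456 [24 18 16] s,y,n mm [ 57.1  -0.  127.3]
yellow n>20: s [15.  15.1] y [-12.8  15.2] n med 44.6442025510798
```

Emit:
play_rows(
  commands=[
    [[1, 0, 0, -0.25, 0], [1, 0, 0, -0.5, 0], [1, 0, 0, -0.75, 0], [1, 0.1, 0, -1.0, 0], [1, 0.1, 0, -1.25, 0], [1, 0.1, 0, -1.5, 0], [1, 0.2, 0, -1.75, 0], [1, 0.2, 0, -2.0, 0], [1, 0.2, 0, -2.25, 0], [1, 0.2, 0, -2.5, 0], [1, 0.2, 0, -2.75, 0], [1, 0.2, 0, -3.0, 0]],
  ],
)

```text
clock: 25.53
ee_pos: [0.5106, 0.1245, 0.0837]
eef_rot: [-0.022, 1.0, -0.0, -0.0]
ft_force: [-5.9, 2.9, 5.4]
finger_gap: 0.0422
finger_force: 105.2
```

```bash
python3 -c "
from boot import *
boot((.5031,.1240))"
```

```text
[0.5106 0.1245 0.0837] [-5.9179  2.8803  5.4023] 25.5333
240 [63 62 63] s,y,n mm [-20.4   0.7 -34.3]
252 [96 16 13] s,y,n mm [-6.3  0.5 17.8]
264 [106  19  16] s,y,n mm [-1.4  0.5 16.3]
276 [112 107 103] s,y,n mm [ 2.2  0.6 -0.8]
288 [113 107 103] s,y,n mm [ 7.7  0.6 -0.7]
300 [104  80  77] s,y,n mm [13.2  0.6  0.5]
312 [107  87   0] s,y,n mm [18.4  0.4 45.4]
324 [123 101   0] s,y,n mm [22.5  0.4 45.5]
336 [123 102   0] s,y,n mm [26.5  0.4 45. ]
348 [123 101   0] s,y,n mm [30.4  0.4 46.2]
360 [126 104   0] s,y,n mm [34.3  0.4 46.3]
372 [124 101   0] s,y,n mm [38.5  0.4 44. ]
384 [124 101   0] s,y,n mm [42.3  0.4 44.4]
396 [123 101   0] s,y,n mm [46.4  0.4 43.2]
408 [123 101   0] s,y,n mm [52.3  0.5 33.8]
420 [124 102   0] s,y,n mm [56.5  0.5 33.3]
432 [98 19  9] s,y,n mm [60.1  0.4 35.1]
444 [163  45  37] s,y,n mm [64.1  0.4 34.7]
456 [21 16 12] s,y,n mm [47.7  0.2 97.6]
yellow n>20: s [15.6 63.9] y [-20.9  20.6] n med 43.753110056792345
```

Emit:
play_rows(
  commands=[
    [[1, 0, 0, -0.2, 0], [1, 0, 0, -0.4, 0], [1, 0, 0, -0.5, 0], [1, -0.2, 0, -0.6, 0], [1, -0.35, 0, -0.68, 0], [1, -0.5, 0, -0.76, 0], [1, -0.65, 0, -0.84, 0], [1, -0.8, 0, -0.92, 0], [1, -0.95, 0, -1.0, 0], [1, -1.1, 0, -1.1, 0], [1, -1.2, 0, -1.15, 0], [1, -1.2, 0, -1.15, 0]],
  ],
)

```text
clock: 26.58
ee_pos: [0.503, 0.1246, 0.0742]
eef_rot: [-0.022, 1.0, 0.0, 0.005]
ft_force: [-0.2, 0.9, 6.0]
finger_gap: 0.0418
finger_force: 105.2
```

```bash
python3 -c "
from boot import *
boot((.5031,.1240))"
```

```text
[0.503  0.1246 0.0742] [-0.2471  0.8902  5.9733] 26.5833
240 [73 74 75] s,y,n mm [-29.5   1.1 -30.9]
252 [63 63 64] s,y,n mm [-23.2   1.1 -31.7]
264 [62 63 63] s,y,n mm [-17.2   1.1 -35.6]
276 [74 17 14] s,y,n mm [-7.   0.9 16.7]
288 [95 17 11] s,y,n mm [-2.1  0.9 16.6]
300 [112 107 103] s,y,n mm [ 2.4  0.9 -0. ]
312 [104  84   0] s,y,n mm [ 7.2  0.8 38.6]
324 [121 100   0] s,y,n mm [11.2  0.8 39.7]
336 [123 100   0] s,y,n mm [15.2  0.8 40.3]
348 [117  96   0] s,y,n mm [19.2  0.8 40.4]
360 [125 103   0] s,y,n mm [23.1  0.8 40.8]
372 [124 101   0] s,y,n mm [27.2  0.8 39.4]
384 [123 101   0] s,y,n mm [31.   0.8 40. ]
396 [123 101   0] s,y,n mm [35.1  0.8 38.9]
408 [123 100   0] s,y,n mm [41.   0.8 29.7]
420 [122 100   0] s,y,n mm [45.3  0.8 28.8]
432 [97 20  7] s,y,n mm [48.7  0.8 31.2]
444 [159  40  32] s,y,n mm [52.8  0.8 30.7]
456 [22 16 12] s,y,n mm [36.1  0.6 92.5]
yellow n>20: s [ 5.4 51.8] y [-20.5  20.9] n med 39.514952368039424
```

Emit:
play_rows(
  commands=[
    [[1, -0.15, 0, -0.08, 0], [1, -0.3, 0, -0.16, 0], [1, -0.45, 0, -0.24, 0], [1, -0.55, 0, -0.28, 0], [1, -0.65, 0, -0.32, 0], [1, -0.75, 0, -0.34, 0], [1, -0.8, 0, -0.36, 0], [1, -0.8, 0, -0.36, 0]],
  ],
)

```text
clock: 27.3
ee_pos: [0.4991, 0.1246, 0.072]
eef_rot: [-0.022, 1.0, 0.0, 0.009]
ft_force: [7.2, 0.1, 3.8]
finger_gap: 0.042
finger_force: 104.6
```

```bash
python3 -c "
from boot import *
boot((.5031,.1240))" | tail -1
```

```text
yellow n>20: s [ 0.4 47.3] y [-20.3  21.1] n med 39.438459922545086
```

Emit:
play_rows(
  commands=[
    [[0, 0, 0, 0, 0], [0, 0, 0, 0, 0], [0, 0, 0, 0, 0], [0, 0, 0, 0, 0], [0, 0, 0, 0, 0], [0, 0, 0, 1, 0], [0, 0, 0, 3, 0], [0, 0, 0, 5, 0], [0, -3, 0, 7, 0], [0, -7, 0, 10, 0], [0, -11, 0, 14, 0], [0, -13, 4, 18, 0]],
  ],
)

```text
clock: 28.35
ee_pos: [0.3746, 0.1438, 0.2219]
eef_rot: [-0.021, 1.0, -0.001, -0.002]
ft_force: [1.4, 1.6, 0.4]
finger_gap: 0.0851
finger_force: 0.0
```

Emit:
play_rows(
  commands=[
    [[0, 0, 2, 4, 0], [0, 0, 4, 8, 0], [0, 0, 6, 12, 0], [0, 0, 6, 12, 0], [0, 0, 6, 12, 0], [0, 0, 6, 12, 0]],
  ],
)

```text
clock: 28.85
ee_pos: [0.3778, 0.2056, 0.3418]
eef_rot: [-0.023, 1.0, -0.0, 0.0]
ft_force: [0.0, -0.4, -0.7]
finger_gap: 0.0855
finger_force: 0.0
```

```bash
python3 - <<'E'
from meas import *
p=shot('wrist'); w=Wmap(p); print(p['st']['clock'],p['st']['ee_pos'],p['st']['finger_gap'])
h,sa,vv=hsv(p); th=.044; C,S=np.cos(np.radians(28)),np.sin(np.radians(28))
for O in ((.4757,.3333),(.5031,.1240)):
    d=w-np.array([*O,.05]); a=d[...,0]*np.cos(th)+d[...,1]*np.sin(th); y=-d[...,0]*np.sin(th)+d[...,1]*np.cos(th); z=d[...,2]; s=a*C+z*S; n=-a*S+z*C
    box=(n>.022)&(n<.05)&(s>-.02)&(s<.15)&(abs(y)<.04)&(vv>40); m=box&(h>20)&(h<36)&(sa>110)
    f=lambda k,lo,hi:(1000*np.percentile(k,[lo,hi])).round(1)
    print('s',f(s[m],1,99),'y',f(y[m],1,99))
    for lo,hi in ((.004,.03),(.036,.055),(.055,.085),(.1,.128)):
        q=box&(s>lo)&(s<hi)&(abs(y)<.015); e=m&(s>lo)&(s<hi); print('  s',lo,hi,'n',(1000*np.median(n[q])).round(1) if q.sum() else None,'y',f(y[e],2,98) if e.sum()>20 else None, q.sum())
t=shot('top'); c=cv2.resize(t['pixels'][90:410,160:370],None,fx=1.8,fy=1.8,interpolation=cv2.INTER_CUBIC); cv2.imwrite('pics/crop.png',c[...,::-1])
for d in tip_of(t,'pedal_pad')[:4]: print('pad',round(d['p'],2),d['at'],onz(t,[d['at']],.054))
for d in masks_of(t,'pedal_pad')[:4]: print('mask',round(d['p'],2),d['rect'],d['mask'].sum())
v,u=np.mgrid[0:480,0:640]; W=Wmap(t)
H,Sa,V=hsv(t); b=((H>100)&(H<125)&(Sa>120)&(V>50)).astype(np.uint8); b=cv2.morphologyEx(b,cv2.MORPH_CLOSE,np.ones((5,5)))
N,l,st,cc=cv2.connectedComponentsWithStats(b)
for i in range(1,N):
    if st[i,4]<300: continue
    P=onz(t,np.argwhere(l==i)[:,::-1],.05); zz=W[l==i][:,2]; print('blue',cc[i].round(),st[i],cv2.minAreaRect((P[:,:2]*1000).astype(np.float32)),'z',np.nanpercentile(zz,[5,50,95]))
E
```

```text
28.85 [0.3778 0.2056 0.3418] 0.08552013708510303
s [  0.4 127.7] y [-22.1  19.5]
  s 0.004 0.03 n 39.8 y [-22.1  19.8] 722
  s 0.036 0.055 n 30.3 y [-18.1  15. ] 419
  s 0.055 0.085 n 30.8 y [-18.3 -13.4] 445
  s 0.1 0.128 n 36.4 y [-20.1   5.4] 527
s [  1.9 127.4] y [-19.2  22.3]
  s 0.004 0.03 n 39.7 y [-19.7  22.4] 705
  s 0.036 0.055 n 30.5 y [-15.9  18.5] 509
  s 0.055 0.085 n 30.8 y [-16.5  18.6] 842
  s 0.1 0.128 n 36.4 y [-17.7  20.5] 824
pad 0.68 [336.0, 210.7] [[ 0.5779 -0.036   0.054 ]]
pad 0.66 [297.3, 134.4] [[0.7919 0.0655 0.054 ]]
pad 0.66 [278.5, 240.2] [[0.5017 0.12   0.054 ]]
pad 0.64 [219.8, 375.2] [[0.1438 0.2827 0.054 ]]
mask 0.75 [280.1, 107.4, 309.0, 141.4] 917
mask 0.73 [324.7, 181.9, 354.9, 218.9] 1048
mask 0.59 [195.8, 337.7, 224.8, 374.3] 887
mask 0.35 [382.1, 140.3, 404.1, 156.4] 326
blue [338. 200.] [324 182  29  37 998] ((608.4902954101562, -41.84584045410156), (73.87122344970703, 99.37245178222656), 86.5565185546875) z [0.0305 0.0482 0.0629]
blue [556. 289.] [ 521  265   73   50 1924] ((352.8713684082031, -632.5626220703125), (102.8843994140625, 196.50262451171875), 11.527607917785645) z [0.0382 0.0487 0.0546]
blue [209. 354.] [197 335  28  39 777] ((202.35812377929688, 313.3633728027344), (95.99711608886719, 66.99381256103516), 13.73633098602295) z [0.0406 0.0557 0.0686]
```

View pics/crop.png

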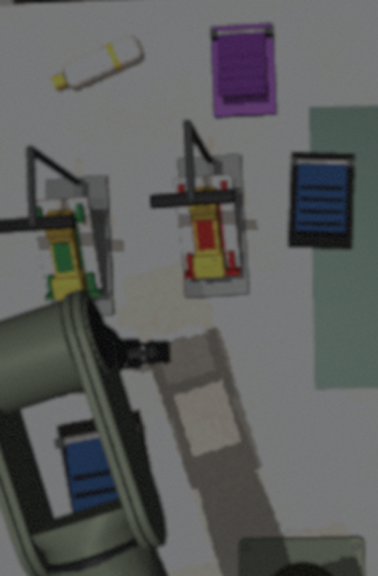

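Emit:
play_rows(
  commands=[
    [[1, 3, -4, 0, 0], [1, 5, -8, 0, 0], [1, 7, -12, 0, 0], [1, 9, -16, -1, 0], [1, 11, -20, -2, 0], [1, 12, -24, -4, 0], [1, 12, -24.6, -7, 0], [1, 12, -24.6, -9, 0], [1, 12, -24.6, -9, 0], [1, 12, -24.6, -9, 0], [1, 12, -24.6, -9, 0]],
  ],
  newtons=40,
)

```text
clock: 29.97
ee_pos: [0.4982, -0.04, 0.2524]
eef_rot: [-0.022, 1.0, 0.0, 0.0]
ft_force: [-0.6, 0.0, 0.1]
finger_gap: -0.0003
finger_force: 0.0
```

```bash
python3 - <<'E'
from meas import *
p=shot('wrist'); w=Wmap(p); q=p['st']['eef_rot']; print(p['st']['clock'],p['st']['ee_pos'],p['st']['finger_gap'],2*np.arctan2(q[1],q[0])-np.pi)
H,S,V=hsv(p); b=((H>100)&(H<125)&(S>120)&(V>40)).astype(np.uint8); b=cv2.morphologyEx(b,cv2.MORPH_CLOSE,np.ones((15,15)))
N,l,st,cc=cv2.connectedComponentsWithStats(b)
for i in range(1,N):
    if st[i,4]<800: continue
    P=w[l==i]; P=P[(P[:,2]>.02)&(P[:,2]<.09)]; A=np.c_[P[:,:2],np.ones(len(P))]; co=np.linalg.lstsq(A,P[:,2],rcond=None)[0]
    print(cc[i].round(),st[i],cv2.minAreaRect((P[:,:2]*1000).astype(np.float32)),P.min(0),P.max(0),'plane',co)
for d in tip_of(p,'pedal_pad')[:3]: print(d['p'],d['at'],onz(p,[d['at']],.054), pts(p,[d['at']])[0])
E
```

```text
29.9667 [ 0.4982 -0.04    0.2524] -0.0002583010520555416 0.044341974924837935
[309. 289.] [ 272  263   86   87 3327] ((605.9213256835938, -41.601741790771484), (73.79700469970703, 106.04771423339844), 86.88921356201172) [ 0.5515 -0.0812  0.0256] [ 0.657  -0.003   0.0619] plane [-0.2971  0.0232  0.2268]
0.64 [314.1, 292.4] [[ 0.5805 -0.0406  0.054 ]] [[ 0.581  -0.0406  0.0529]]
```

Emit:
play_rows(
  commands=[
    [[1, 2, 0, -3, 0], [1, 4, 0, -6, 0], [1, 6, -0.1, -9, 0], [1, 8, -0.1, -12, 0], [1, 8.1, -0.1, -15, 0], [1, 8.1, -0.1, -17, 0], [1, 8.1, -0.1, -18, 0], [1, 8.1, -0.1, -18, 0], [1, 8.1, -0.1, -18, 0]],
  ],
)

```text
clock: 30.82
ee_pos: [0.5801, -0.0409, 0.0731]
eef_rot: [-0.023, 1.0, -0.0, 0.001]
ft_force: [-0.1, -0.2, 0.3]
finger_gap: 0.0002
finger_force: 0.0
```

Emit:
play_rows(
  commands=[
    [[1, 0, 0, -0.5, 0], [1, 0, 0, -1, 0], [1, 0, 0, -1.5, 0], [1, 0, 0, -2, 0], [1, 0, 0, -2.5, 0], [1, 0, 0, -3, 0], [1, 0, 0, -3.3, 0], [1, 0, 0, -3.6, 0], [1, 0, 0, -3.8, 0], [1, 0, 0, -4, 0]],
  ],
)

```text
clock: 31.65
ee_pos: [0.5777, -0.0413, 0.0328]
eef_rot: [-0.022, 1.0, 0.0, -0.002]
ft_force: [-11.1, 1.0, 25.6]
finger_gap: 0.0
finger_force: 12.2
```

Emit:
play_rows(
  commands=[
    [[1, 0, 0, 0, 0], [1, 0, 0, 0, 0], [1, 0, 0, 0, 0], [1, 0, 0, 0, 0], [1, 0, 0, 0, 0]],
  ],
)

```text
clock: 32.07
ee_pos: [0.5777, -0.0413, 0.0332]
eef_rot: [-0.022, 1.0, 0.0, -0.002]
ft_force: [-8.3, 0.2, 15.6]
finger_gap: -0.0002
finger_force: 7.7
```

Emit:
play_rows(
  commands=[
    [[1, 0, 0, 0.5, 0], [1, 0, 0, 1.2, 0], [1, 0, 0, 2, 0], [1, 0, 0, 3, 0], [1, 0, 0, 5, 0], [1, 0, 0, 8, 0], [1, 0, 0, 11, 0], [1, -3, 0, 14, 0], [1, -6, 0, 18, 0], [1, -8, 0, 20, 0], [1, -8, 0, 22, 0], [1, -8, 0, 22, 0]],
  ],
)

```text
clock: 33.07
ee_pos: [0.5006, -0.0418, 0.257]
eef_rot: [-0.022, 1.0, -0.001, 0.004]
ft_force: [0.8, -0.6, 0.6]
finger_gap: 0.0001
finger_force: 0.0
```

```bash
python3 - <<'E'
from meas import *
p=shot('wrist'); w=Wmap(p); print(p['st']['clock'],p['st']['ee_pos'],p['st']['ft_force'])
H,S,V=hsv(p); m=(H>100)&(H<125)&(S>120)&(V>40)&(w[...,0]>.54)&(w[...,0]<.66)&(abs(w[...,1]+.04)<.05)
P=w[m]; print('pedal plane',np.linalg.lstsq(np.c_[P[:,:2],np.ones(len(P))],P[:,2],rcond=None)[0],P[:,2].max())
q=shot('top'); w=Wmap(q); h,sa,vv=hsv(q); th=.044; C,S_=np.cos(np.radians(28)),np.sin(np.radians(28))
for O in ((.4757,.3333),(.5031,.1240)):
    d=w-np.array([*O,.05]); a=d[...,0]*np.cos(th)+d[...,1]*np.sin(th); y=-d[...,0]*np.sin(th)+d[...,1]*np.cos(th); z=d[...,2]; s=a*C+z*S_; n=-a*S_+z*C
    m=(n>.022)&(n<.05)&(s>-.02)&(s<.15)&(abs(y)<.04)&(h>20)&(h<36)&(sa>90); print((1000*np.percentile(s[m],[1,99])).round(1),(1000*np.percentile(y[m],[1,99])).round(1),m.sum())
E
```

```text
33.0667 [ 0.5006 -0.0418  0.257 ] [ 0.7875 -0.6462  0.6394]
pedal plane [-0.3265  0.0486  0.2442] 0.06239684927084821
[  4.5 134.4] [-22.3  18.2] 437
[  5.3 120.6] [-22.8  18.5] 375
```

```bash
python3 -c "
from plant import *
print(hand_in())"
```

```text
the job is handed in; nothing more can be done
None
```

I placed the green-tagged and red-tagged castings in their own cradles, measured flat and pushed home against the lips, then pressed the smaller blue pedal to its stop and let it come back up. I handed in at about 33 s of the 72 s allowed; `hand_in()` gave no verdict.

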